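# Dry assembly of a carved gateway model

### The arm

A 6-joint arm with a two-finger parallel gripper is mounted at the origin on the work surface. World frame = base frame: x ahead of the robot, y to its left, z up, the work surface at z = 0. Lengths are in mm, angles in degrees, forces in N, time in s.
With the tool pointing down it reaches from about 350 to 850 mm from the base axis. Payload 8.1 kg.
Tool frame: the origin (TCP) lies on the mounting face of the last link; the fingertips stand 173 mm ahead of it and the grasp point (between the pads) lies 155 mm ahead of it; z points along the fingers, y is the direction in which the jaws open and shut (so a half turn about z gives the same grasp; the last joint's range is limited). The gripper opens to 85 mm and grips with 20 to 120 N. Pads are 22 mm wide; open, the fingers measure 114 mm over their backs; the gripper's body (76 mm by 85 mm) begins 54 mm behind the grasp point. The pads swing forward as they close: fully open they stand 13 mm farther back than shut.
Start: joints at [-77.716, 7.471, 85.268, -0, 87.261, -4.893], TCP at [177.218, -573.237, 404.692] pointing down, gripper open.
Joint ranges: [-169.43, 169.43], [-51.17, 129.36], [1.28, 143.12], [-76.62, 256.62], [0, 156.53], [-152.29, 152.29]. Speed limits (degrees/s): [136.94, 136.94, 159.86, 180, 180, 180].

### API

Orientations are given as [roll, pitch, yaw] about the fixed x, y, z axes, in that order (R = Rz(yaw) Ry(pitch) Rx(roll)).
In Python, from bench import * gives the robot as it stands.
- The arm moves only by the tool arm_command, never from a script. Its argument "plan" is a list of rows, each an object of numbers: "jaw": the closure, from 0 (fully open) to 1 (shut); "dx", "dy", "dz": the shift along the tool's x, y, z in mm; "wx", "wy", "wz": the turn, a rotation vector about the tool's x, y, z in rad. A call has 1 to 12 rows; each row is the pose to reach, as a shift and turn from the pose commanded when the call began, along the tool's axes at that moment; what a row does not reach only later rows make up. A row lasts 1/10 s, in which the tool goes at most 50 mm and 8.59 degrees, less where a joint would pass 70% of its speed; a pose out of reach is approached as far as the arm can. A call with a gripper value outside its range is refused whole. The fingers move at their own pace and stop on an object; "squeeze" is the grip in N (left out, the last holds). Time passes only in rows, so rows that repeat a pose let the fingers close. It gives the time, the measured TCP pose, the force and the opening at its end, in the units of the state.
- sense(): the state, without advancing time (a new reading comes with each control period).
- snapshot(name): name is "scene" or "top" or "wrist"; returns a dict with "pixels" (480x640x3 uint8, red, green, blue), "fx", "fy", "cx", "cy" (pixels), "extrinsics" (4x4, takes a point from camera to world coordinates). Camera axes: x right, y up, looking along -z (the intrinsics and any distortion apply to the point x, -y, -z); pixel columns grow to the right and rows downward; lengths in mm; the calibration is good to about 2 mm. A picture is of the moment at which its call begins. There is no depth.
- hand_in(): hands the job in, once; it reports no verdict.
Trained networks look in the newest picture that a camera, given by its name, has taken for a name from the list of things; names that differ only in an ending like _2 or _b are one class to them, and where a whole thing is asked for, a point or a joint stands for the part that bears it (a point fixed in the world has none). Each returns a list of dicts, best first, with "score" (0 to 1); they miss things now and then, are a little off and sometimes report something else, mostly with a low value. They report only what shows in the picture. A call takes as long as a camera call. They do not tell look-alikes from the thing itself.
- recognise(camera, target): "box" ([left, top, width, height] in pixels, round what is visible of it).
- pinpoint(camera, target): "pixel" ([column, row] in pixels: a listed point, or the origin of a listed thing).
The state is a dict: "time": time; "joint_pos": joint angles; "qd": joint speeds; "joint_efforts": joint torques, N m; "tool_pos": TCP position; "tcp_rot": TCP orientation; "ft_force": force on the tool from outside, world axes, zero at the start; "wrist_torque": the same for the moment, N m; "finger_gap": finger opening in mm.
Only numpy, scipy, OpenCV 4.12 (cv2) and the standard library are available. Lean on these libraries where they do the work, as an engineer would, in place of code of your own. Each camera call takes 0.05 s, during which the arm holds its last target.

### The job

Put the little limestone gateway together on its slab: stand the round column upright on the middle of the round footing and the square pier upright on the middle of the square footing, with its sides parallel to the footing's. Once both stand, lay the long lintel flat across the tops of the two, centred between the footings and in line with them, and last of all stand the finial upright on the middle of the lintel. Leave the hammer, the chisel and the brush where they lie.

Things in the scene. Friction and masses are not known exactly. Their poses are not given: they have to be found in the camera images.
- column_center (a point): loose round limestone column, starts standing upright on the table: shaft 46 mm in diameter, a 54 mm diameter foot collar over the lowest 10 mm, 80 mm tall in all, 0.3 kg. Point at its centre, 40 mm above its underside; z points up the column. Grip the shaft.
- pier_center (a point): loose square limestone pier, starts standing upright: shaft 46 x 46 mm, a 54 x 54 mm foot over the lowest 10 mm, 80 mm tall in all, 0.4 kg. Point at its centre, 40 mm above its underside; x and y are square to its sides, z up. Grip the shaft.
- lintel_center (a point): loose plain limestone bar, 190 mm long (its x axis), 44 mm wide (y), 38 mm high (z), 0.7 kg, starts lying flat on the table. Point at its centre, 19 mm above its underside.
- finial_center (a point): loose acorn-shaped limestone finial, starts standing upright: a 44 mm diameter foot 8 mm high, a narrow neck (28 mm in diameter, 6 mm high), then a straight 44 mm diameter band from 14 to 42 mm above the underside, and a pointed dome up to 60 mm; 0.16 kg. Point on its axis 30 mm above its underside; z up. Grip the band.
- round_seat (a point): fixed round stepped footing of limestone on the slab, 84 mm in diameter below and 70 mm in diameter at its flat top, 30 mm high. Point at the middle of its flat top, 42 mm above the table; z up. The column belongs here.
- square_seat (a point): fixed square stepped footing of limestone on the slab, 84 mm square below and 70 mm square at its flat top, 30 mm high. Point at the middle of its flat top, 42 mm above the table; x and y are square to its sides, z up. The pier belongs here.
- slab_mid (a point): fixed grey slab that carries the two footings, 110 mm (its x) by 240 mm (its y), 12 mm thick. Point at the middle of its top face, half-way between the footings, whose centres are 65 mm either way along the slab's y; which footing is at which end differs from start to start. The lintel comes above this point, along the slab's y.
- hammer_head (a point): bystander: club hammer lying beyond the slab, steel head 100 mm long, wooden handle. Point at the middle of the head. Not to be moved.
- chisel_mid (a point): bystander: flat steel stone chisel 160 mm long lying beyond the slab. Point at the middle of its square shank. Not to be moved.
- brush_mid (a point): bystander: flat wooden dusting brush 185 mm long, 14 mm high, lying between the robot and the slab. Point where handle meets head, half-way up. Not to be moved.
Things that resemble listed ones, but are neither listed nor needed, are in the scene too. What is shaped like the part that bears column_center but pink or turquoise is not meant.

How it is judged:
By the outcome, as a careful person would: the job done as asked, in the order asked, and still so for the second after the job is handed in, with the robot touching nothing.
It also fails if it takes over 120 s, if anything falls off the work surface, if the arm or the gripper's body presses on something with over 40 N, if the wrist force passes 120 N, or if a joint passes its speed limit or range.

## Working session

There is one attempt and no reset: what is moved stays moved. The work goes in short steps, Python scripts to look and compute and a tool call to move; the robot and the scene stay as the last step left them, time stands still between calls to the robot, and variables do not carry over. Pictures are saved under pics/ and viewed, and the job is handed in when it is done.

Besides the shell and the picture viewer there is one more tool, called after ">>>" as name([rows], argument=value, ...), one row to a line, values as JSON. arm_command: Moves the arm, as the interface text tells. Its arguments: {"type":"object","properties":{"plan":{"type":"array"},"squeeze":{"type":"number"}},"required":["plan"]}

```bash
mkdir -p pics; ls
cat > h.py <<'E'
from bench import *
import numpy as np, cv2
from scipy.spatial.transform import Rotation as R
def save(n,f):
    s=snapshot(n); cv2.imwrite('pics/'+f,s['pixels'][:,:,::-1]); return s
def w2p(s,P):
    E=np.array(s['extrinsics']); p=E[:3,:3].T@(np.array(P,float)-E[:3,3]); p=np.array([p[0],-p[1],-p[2]])
    return np.array([s['fx']*p[0]/p[2]+s['cx'],s['fy']*p[1]/p[2]+s['cy']])
def p2w(s,px,z):
    E=np.array(s['extrinsics']); d=np.array([(px[0]-s['cx'])/s['fx'],-(px[1]-s['cy'])/s['fy'],-1.])
    d=E[:3,:3]@d; o=E[:3,3]; return o+d*(z-o[2])/d[2]
E
python3 - <<'E'
from h import *
for n in ('scene','top'):
    s=save(n,n+'0.png'); print(n,{k:v for k,v in s.items() if k!='pixels'})
    for t,z in (('column_center',40),('pier_center',40),('lintel_center',19),('finial_center',30),('round_seat',42),('square_seat',42),('slab_mid',12),('hammer_head',15),('chisel_mid',8),('brush_mid',7)):
        for r in pinpoint(n,t): print(t,r['score'],np.round(r['pixel']),np.round(p2w(s,r['pixel'],z)))
print(sense())
E
```

```text
pics
scene {'fx': 558.6342244348331, 'fy': 558.6342244348331, 'cx': 307.8090758604304, 'cy': 238.38498045112632, 'extrinsics': array([[-1.00281057e-01, -6.33879833e-01,  7.66902906e-01,
         1.38753770e+03],
       [ 9.94825070e-01, -7.65331949e-02,  6.68262705e-02,
         7.61738733e+01],
       [ 1.63337043e-02,  7.69635646e-01,  6.38274379e-01,
         7.45266681e+02],
       [ 0.00000000e+00,  0.00000000e+00,  0.00000000e+00,
         1.00000000e+00]])}
column_center 0.9 [197. 158.] [ 274. -289.   40.]
column_center 0.69 [230. 178.] [ 348. -195.   40.]
column_center 0.69 [199. 208.] [ 469. -234.   40.]
column_center 0.63 [324. 262.] [605.  39.  40.]
column_center 0.6 [190. 180.] [ 369. -282.   40.]
pier_center 0.92 [152. 252.] [ 615. -288.   40.]
lintel_center 0.58 [440. 214.] [397. 275.  19.]
finial_center 0.94 [469. 269.] [583. 314.  30.]
finial_center 0.7 [320. 206.] [414.  17.  30.]
round_seat 0.64 [292. 240.] [551. -27.  42.]
square_seat 0.65 [357. 259.] [592. 101.  42.]
square_seat 0.36 [241. 336.] [802. -81.  42.]
slab_mid 0.68 [326. 262.] [573.  43.  12.]
hammer_he
[... 1356 characters left out ...]
05. 316.] [379.  15.   7.]
{'time': 1.1, 'joint_pos': array([-7.77168986e+01,  7.47017631e+00,  8.52687951e+01, -9.58279047e-04,
        8.72609802e+01, -4.88999251e+00]), 'qd': array([ 0.1096545 ,  0.0832105 ,  0.00870814,  0.02786023, -0.07811538,
        0.03158581]), 'joint_efforts': array([ 5.38711029e-04, -5.69332445e+01, -5.00871563e+01,  8.24362633e-05,
        1.33834623e-03,  1.74248532e-05]), 'tool_pos': array([ 177.20447454, -573.23448465,  404.693001  ]), 'tcp_rot': array([-1.79999967e+02,  9.57825950e-04,  1.71731397e+01]), 'ft_force': array([-0.08656367, -0.00164312,  0.23138955]), 'wrist_torque': array([-0.04846721,  0.01512027,  0.05277504]), 'finger_gap': 85.39115314501768}
```

View pics/top0.png

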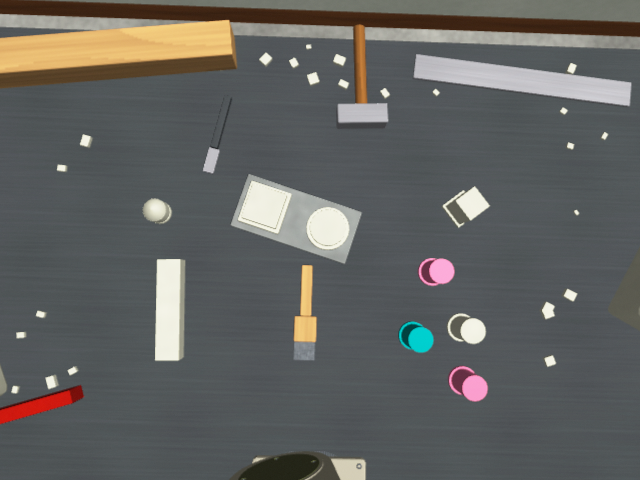

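View pics/scene0.png

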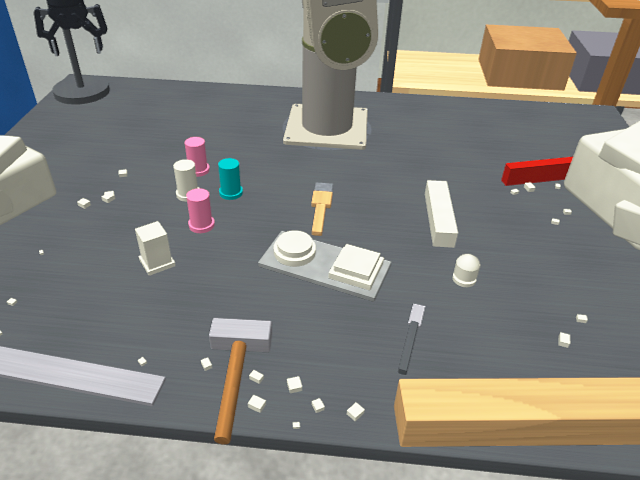

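The top view shows the column at about (466,328) among pink and turquoise decoys. The pier is at (466,207), the finial at (156,210), the lintel at (170,310), the square seat at (265,205) and the round seat at (328,228). Next I'll segment these more finely.

Run:
```python
from h import *
s=save('top','top1.png'); im=s['pixels']
S=4
def crop(x,y,w,h): return cv2.resize(im[y:y+h,x:x+w,::-1],None,fx=S,fy=S,interpolation=cv2.INTER_CUBIC)
a=np.hstack([crop(430,295,80,60),crop(430,180,80,60)]); b=np.hstack([crop(120,180,80,60),crop(150,250,80,60)])
c=crop(225,170,160,100)
cv2.imwrite('pics/c1.png',np.vstack([a,b])); cv2.imwrite('pics/c2.png',c)
```

```text
(no output)
```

View pics/c1.png

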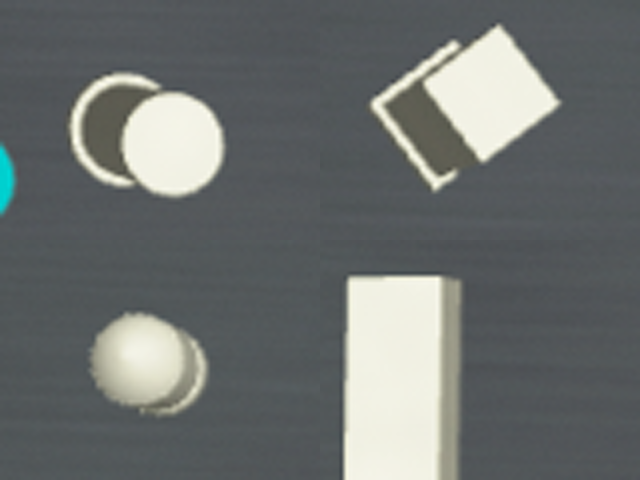

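View pics/c2.png

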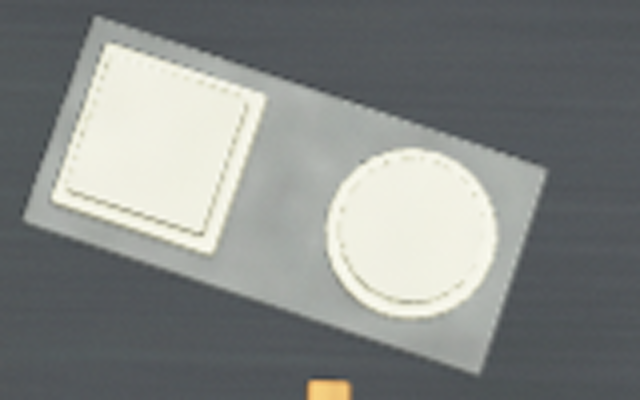

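```bash
cat > meas.py <<'E'
from h import *
def big(mask,x,y,w,h):
    m=np.zeros_like(mask); m[y:y+h,x:x+w]=mask[y:y+h,x:x+w]
    n,l,st,c=cv2.connectedComponentsWithStats(m); i=1+np.argmax(st[1:,4]); return (l==i).astype(np.uint8)
def rect(s,m,z):
    K=8
    cs,_=cv2.findContours(cv2.resize(m*255,None,fx=1,fy=1),cv2.RETR_EXTERNAL,cv2.CHAIN_APPROX_NONE)
    c=max(cs,key=len)[:,0,:].astype(float)
    w=np.array([p2w(s,p,z)[:2] for p in c],np.float32)
    return cv2.minAreaRect(w)
E
python3 - <<'E'
from meas import *
s=snapshot('top'); g=s['pixels'].min(2)
print(g[328,473],g[205,480],g[310,165],g[300,182],g[205,265],g[227,328],g[215,297],g[100,300])
m=(g>200).astype(np.uint8)
c=big(m,460,317,30,30)
# column top: right blob
mm=big(cv2.erode(m,np.ones((3,3))),430,295,80,60)
cs,_=cv2.findContours(mm,0,1); (x,y),r=cv2.minEnclosingCircle(max(cs,key=len)); print('col',x,y,r, p2w(s,(x,y),80), (r+1.5)*917/499)
mm=big(cv2.erode(m,np.ones((3,3))),430,180,80,60); print('pier',rect(s,mm,80))
print('lintel',rect(s,big(m,140,245,80,130),38))
for nm,b in (('sq',(230,175,70,60)),('rd',(300,200,55,55))):
    print(nm,rect(s,big(m,*b),30))
ms=((g>115)).astype(np.uint8); print('slab',rect(s,big(ms,225,170,150,97),12))
E
```

```text
232 228 232 135 228 227 160 82
col 472.6387939453125 330.5854187011719 10.909451484680176 [ 365.12906882 -292.1594848    80.        ] 22.804543109121685
pier ((600.8784790039062, -291.12042236328125), (39.80149841308594, 39.26497268676758), 37.94594955444336)
lintel ((388.67034912109375, 276.21044921875), (188.15013122558594, 43.28580856323242), 1.9191642999649048)
sq ((590.4147338867188, 100.209716796875), (82.1378173828125, 81.82755279541016), 73.08546447753906)
rd ((552.6516723632812, -23.9132080078125), (80.28731536865234, 79.94644927978516), 1.5592597723007202)
slab ((571.30078125, 38.34113311767578), (239.31195068359375, 109.18785095214844), 72.8326187133789)
```

```bash
cat > go.py <<'E'
import sys
from h import *
# usage: go.py x y z yaw (grasp point) 
x,y,z,yaw=map(float,sys.argv[1:5])
q=sense(); Rc=R.from_euler('xyz',q['tcp_rot'],degrees=True); cur=np.array(q['tool_pos'])
d=Rc.inv().apply(np.array([x,y,z+155])-cur)
rv=(Rc.inv()*R.from_euler('xyz',[180,0,yaw],degrees=True)).as_rotvec()
print('t',round(q['time'],2),'cur',np.round(cur,1),np.round(q['tcp_rot'],1),'gap',round(q['finger_gap'],1),'F',np.round(q['ft_force'],1))
print('d',np.round(d,1),'w',np.round(rv,3),'rows',np.linalg.norm(d)/50,np.degrees(np.linalg.norm(rv))/8.59)
E
python3 go.py 365 -292 170 50
```

```text
t 1.2 cur [ 177.2 -573.2  404.7] [180.    0.   17.2] gap 85.9 F [-0.3 -0.1 -0.2]
d [ 262.5 -213.2   79.7] w [ 0.     0.    -0.573] rows 6.948410500970268 3.820800996874623
```

>>> arm_command([
  {"dx": 262.5, "dy": -213.2, "dz": 79.7, "wz": -0.573},
  {"dx": 262.5, "dy": -213.2, "dz": 79.7, "wz": -0.573},
  {"dx": 262.5, "dy": -213.2, "dz": 79.7, "wz": -0.573},
  {"dx": 262.5, "dy": -213.2, "dz": 79.7, "wz": -0.573},
  {"dx": 262.5, "dy": -213.2, "dz": 79.7, "wz": -0.573},
  {"dx": 262.5, "dy": -213.2, "dz": 79.7, "wz": -0.573},
  {"dx": 262.5, "dy": -213.2, "dz": 79.7, "wz": -0.573},
  {"dx": 262.5, "dy": -213.2, "dz": 79.7, "wz": -0.573},
  {"dx": 262.5, "dy": -213.2, "dz": 79.7, "wz": -0.573},
  {"dx": 262.5, "dy": -213.2, "dz": 79.7, "wz": -0.573},
])

```text
invalid input
```

Run:
```python
from h import *
s=save('wrist','w0.png'); q=sense(); print(q['tool_pos'],q['tcp_rot'],q['time']); print(s['fx'],s['cx'],s['cy'],np.round(s['extrinsics'],3))
print(w2p(s,[365,-292,80]))
for r in pinpoint('wrist','column_center'): print(r,p2w(s,r['pixel'],40))
```

```text
[ 177.21831348 -573.2486113   404.69374263] [1.79999490e+02 9.62005918e-04 1.71759453e+01] 1.25
347.68009818492783 322.1051547811753 240.5002020238289 [[ 2.96000e-01  9.08000e-01  2.98000e-01  2.53220e+02]
 [-9.55000e-01  2.81000e-01  9.30000e-02 -5.49941e+02]
 [ 0.00000e+00 -3.12000e-01  9.50000e-01  3.73831e+02]
 [ 0.00000e+00  0.00000e+00  0.00000e+00  1.00000e+00]]
[ -12.35189064 -175.43651407]
{'pixel': [38.4, 24.4], 'score': 0.88} [ 260.52392867 -298.67357404   40.        ]
```

View pics/w0.png

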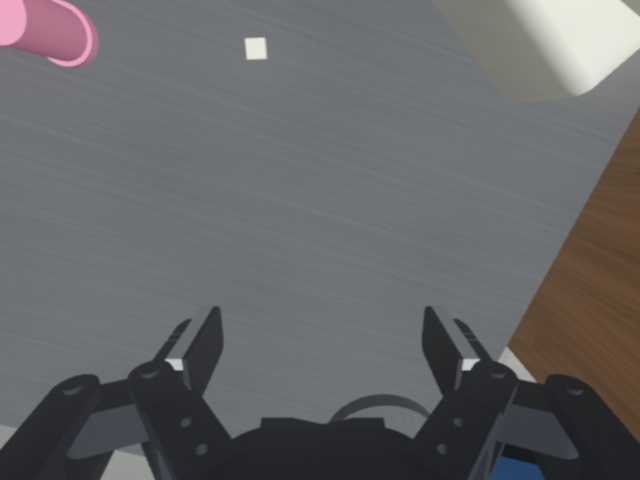

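The picture shows the open fingers with the pink decoy at top left, and the arm has not moved. The call was refused, so I'll give every key in each row.

>>> arm_command([
  {"jaw": 0, "dx": 262.5, "dy": -213.2, "dz": 79.7, "wx": 0, "wy": 0, "wz": -0.573},
  {"jaw": 0, "dx": 262.5, "dy": -213.2, "dz": 79.7, "wx": 0, "wy": 0, "wz": -0.573},
  {"jaw": 0, "dx": 262.5, "dy": -213.2, "dz": 79.7, "wx": 0, "wy": 0, "wz": -0.573},
  {"jaw": 0, "dx": 262.5, "dy": -213.2, "dz": 79.7, "wx": 0, "wy": 0, "wz": -0.573},
  {"jaw": 0, "dx": 262.5, "dy": -213.2, "dz": 79.7, "wx": 0, "wy": 0, "wz": -0.573},
  {"jaw": 0, "dx": 262.5, "dy": -213.2, "dz": 79.7, "wx": 0, "wy": 0, "wz": -0.573},
  {"jaw": 0, "dx": 262.5, "dy": -213.2, "dz": 79.7, "wx": 0, "wy": 0, "wz": -0.573},
  {"jaw": 0, "dx": 262.5, "dy": -213.2, "dz": 79.7, "wx": 0, "wy": 0, "wz": -0.573},
  {"jaw": 0, "dx": 262.5, "dy": -213.2, "dz": 79.7, "wx": 0, "wy": 0, "wz": -0.573},
  {"jaw": 0, "dx": 262.5, "dy": -213.2, "dz": 79.7, "wx": 0, "wy": 0, "wz": -0.573},
])

```text
time: 2.3
tool_pos: [364.8, -292.9, 325.6]
tcp_rot: [179.9, 0.0, 50.0]
ft_force: [-0.9, 0.2, -0.8]
finger_gap: 85.4
```

Run:
```python
from h import *
s=save('wrist','w1.png'); q=sense(); print(q['tool_pos'],q['tcp_rot'],q['time']); 
print(w2p(s,[365,-292,80]))
for r in pinpoint('wrist','column_center'): print(r,p2w(s,r['pixel'],40))
```

```text
[ 364.64232591 -293.18264071  325.60698411] [1.79939953e+02 2.82635840e-02 4.99295643e+01] 2.35
[321.26355753 252.07557706]
{'pixel': [231.7, 317.3], 'score': 0.78} [ 261.40537908 -299.51063007   40.        ]
```

View pics/w1.png

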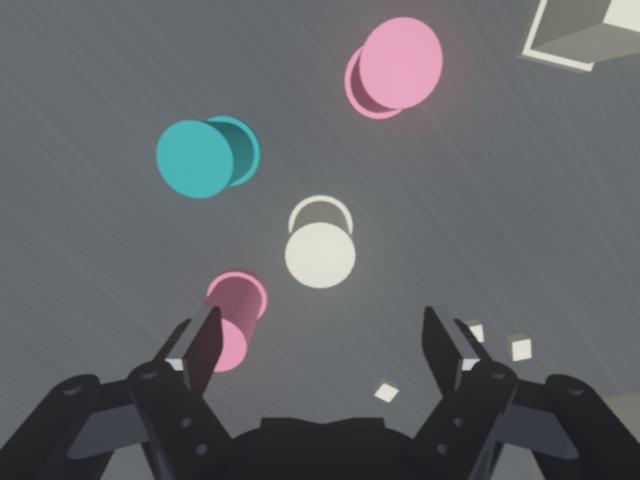

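The column top is at (320,255) against a projected (321,252), so the two cameras agree to about 2 mm.

```bash
python3 - <<'E'
from meas import *
s=snapshot('wrist'); im=s['pixels'].astype(int)
m=((im.min(2)>170)).astype(np.uint8); mm=big(m,270,185,100,110)
mm=cv2.erode(mm,np.ones((7,7)));mm=big(mm,270,185,100,110)
cs,_=cv2.findContours(mm,0,1);(x,y),r=cv2.minEnclosingCircle(max(cs,key=len));print(x,y,r+3,p2w(s,(x,y),80),p2w(s,(x+r+3.5,y),80))
E
python3 go.py 365 -292.5 50 50
```

```text
319.5635070800781 254.0 34.57941436767578 [ 363.02035268 -292.71511655   80.        ] [ 380.68409808 -307.6041398    80.        ]
t 2.45 cur [ 364.5 -293.3  325.5] [180.    0.   49.9] gap 85.6 F [0.4 0.5 0.3]
d [  1.   -0.2 120.5] w [ 0.001  0.    -0.002] rows 2.409577669796181 0.014723129609659163
```

>>> arm_command([
  {"jaw": 0, "dx": 0, "dy": 0, "dz": 35, "wx": 0, "wy": 0, "wz": 0},
  {"jaw": 0, "dx": 0, "dy": 0, "dz": 75, "wx": 0, "wy": 0, "wz": 0},
  {"jaw": 0, "dx": 0, "dy": 0, "dz": 105, "wx": 0, "wy": 0, "wz": 0},
  {"jaw": 0, "dx": 0, "dy": 0, "dz": 120, "wx": 0, "wy": 0, "wz": 0},
  {"jaw": 0, "dx": 0, "dy": 0, "dz": 120, "wx": 0, "wy": 0, "wz": 0},
  {"jaw": 0, "dx": 0, "dy": 0, "dz": 120, "wx": 0, "wy": 0, "wz": 0},
], squeeze=40)

```text
time: 3.05
tool_pos: [364.8, -292.8, 205.5]
tcp_rot: [180.0, 0.0, 49.9]
ft_force: [0.7, 0.3, -0.2]
finger_gap: 85.4
```

```bash
python3 - <<'E'
from h import *
s=save('wrist','w2.png'); s=save('scene','s2.png')
E
python3 go.py 364 -292.6 50 50
```

```text
t 3.15 cur [ 365.5 -293.1  206.6] [179.8   0.   50. ] gap 85.7 F [-0.4  1.   0.7]
d [-0.6 -1.4  1.6] w [ 0.003  0.    -0.001] rows 0.04472952622373648 0.018275418808144546
```

View pics/w2.png

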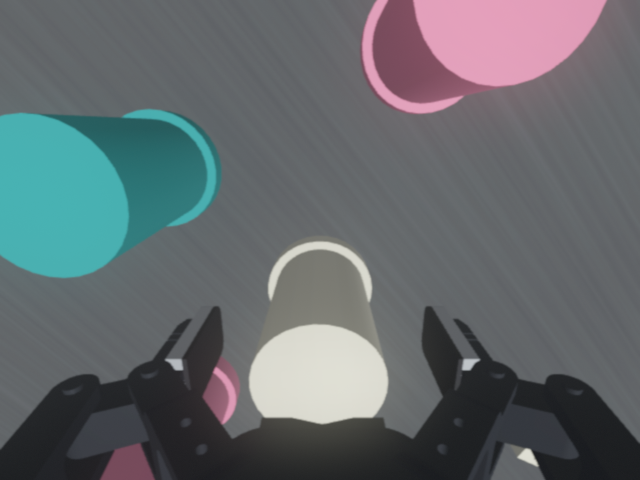

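The column is centred between the open fingers at about (319,375), so I'll close.

>>> arm_command([
  {"jaw": 1, "dx": 0, "dy": 0, "dz": 0, "wx": 0, "wy": 0, "wz": 0},
  {"jaw": 1, "dx": 0, "dy": 0, "dz": 0, "wx": 0, "wy": 0, "wz": 0},
  {"jaw": 1, "dx": 0, "dy": 0, "dz": 0, "wx": 0, "wy": 0, "wz": 0},
  {"jaw": 1, "dx": 0, "dy": 0, "dz": 0, "wx": 0, "wy": 0, "wz": 0},
  {"jaw": 1, "dx": 0, "dy": 0, "dz": 0, "wx": 0, "wy": 0, "wz": 0},
  {"jaw": 1, "dx": 0, "dy": 0, "dz": 0, "wx": 0, "wy": 0, "wz": 0},
], squeeze=40)

```text
time: 3.75
tool_pos: [365.4, -292.3, 205.9]
tcp_rot: [179.9, 0.0, 50.0]
ft_force: [-1.1, 1.0, 5.7]
finger_gap: 45.4
```

>>> arm_command([
  {"jaw": 1, "dx": 0, "dy": 0, "dz": -10, "wx": 0, "wy": 0, "wz": 0},
  {"jaw": 1, "dx": 0, "dy": 0, "dz": -40, "wx": 0, "wy": 0, "wz": 0},
  {"jaw": 1, "dx": 0, "dy": 0, "dz": -80, "wx": 0, "wy": 0, "wz": 0},
  {"jaw": 1, "dx": 0, "dy": 0, "dz": -110, "wx": 0, "wy": 0, "wz": 0},
  {"jaw": 1, "dx": 0, "dy": 0, "dz": -120, "wx": 0, "wy": 0, "wz": 0},
  {"jaw": 1, "dx": 0, "dy": 0, "dz": -120, "wx": 0, "wy": 0, "wz": 0},
])

```text
time: 4.35
tool_pos: [365.4, -292.3, 326.5]
tcp_rot: [179.8, 0.0, 50.0]
ft_force: [0.1, -0.8, -2.3]
finger_gap: 45.2
```

```bash
python3 go.py 552.2 -23.9 170 50
```

```text
t 4.35 cur [ 365.4 -292.3  326.5] [179.8   0.   50. ] gap 45.2 F [ 0.1 -0.8 -2.3]
d [325.7 -29.4   1.4] w [0.003 0.    0.   ] rows 6.540262231487224 0.02202181080728031
```

>>> arm_command([
  {"jaw": 1, "dx": 20, "dy": -2, "dz": 0, "wx": 0, "wy": 0, "wz": 0},
  {"jaw": 1, "dx": 60, "dy": -5, "dz": 0, "wx": 0, "wy": 0, "wz": 0},
  {"jaw": 1, "dx": 105, "dy": -9, "dz": 0, "wx": 0, "wy": 0, "wz": 0},
  {"jaw": 1, "dx": 150, "dy": -13, "dz": 0, "wx": 0, "wy": 0, "wz": 0},
  {"jaw": 1, "dx": 195, "dy": -17, "dz": 0, "wx": 0, "wy": 0, "wz": 0},
  {"jaw": 1, "dx": 240, "dy": -22, "dz": 0, "wx": 0, "wy": 0, "wz": 0},
  {"jaw": 1, "dx": 280, "dy": -26, "dz": 0, "wx": 0, "wy": 0, "wz": 0},
  {"jaw": 1, "dx": 310, "dy": -28, "dz": 0, "wx": 0, "wy": 0, "wz": 0},
  {"jaw": 1, "dx": 326, "dy": -29.4, "dz": 0, "wx": 0, "wy": 0, "wz": 0},
  {"jaw": 1, "dx": 326, "dy": -29.4, "dz": 0, "wx": 0, "wy": 0, "wz": 0},
  {"jaw": 1, "dx": 326, "dy": -29.4, "dz": 0, "wx": 0, "wy": 0, "wz": 0},
])

```text
time: 5.45
tool_pos: [551.4, -23.7, 323.2]
tcp_rot: [-179.9, 0.1, 50.0]
ft_force: [-0.3, 0.1, -4.1]
finger_gap: 45.1
```

```bash
python3 - <<'E'
from h import *
s=save('wrist','w3.png');print(w2p(s,[552.2,-23.9,42]),w2p(s,[591,100.3,42])); q=sense();print(q['tool_pos'])
E
python3 go.py 552.2 -23.9 120 50
```

```text
[324.1100945  235.76604673] [247.05313687  58.48168341]
[551.30177243 -24.11710112 323.66103491]
t 5.5 cur [551.3 -24.1 323.7] [-1.799e+02  1.000e-01  5.000e+01] gap 45.5 F [-0.3  0.1 -3. ]
d [ 0.8  0.6 48.7] w [-0.002  0.002 -0.   ] rows 0.9733961708840211 0.01643221558820644
```

View pics/w3.png

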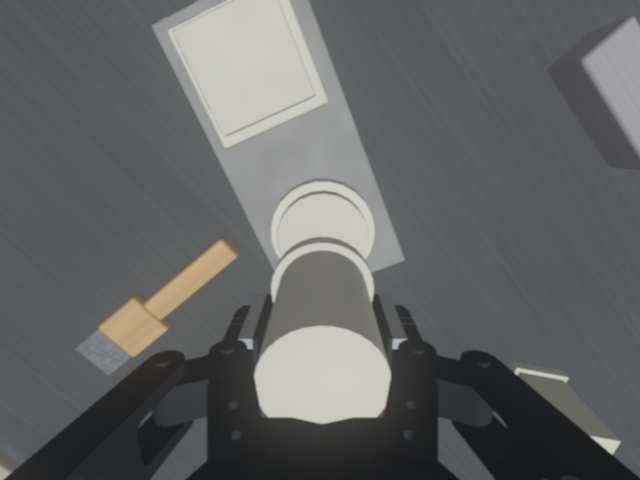

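Run:
```python
from h import *
s=snapshot('wrist'); im=s['pixels'][:,:,::-1].copy()
def poly(pts,c): cv2.polylines(im,[np.round(np.array([w2p(s,p) for p in pts])*8).astype(int)],True,c,1,cv2.LINE_AA,3)
t=np.linspace(0,2*np.pi,60)
rc=np.array([552.2,-23.9]);sc=np.array([590.8,100.3]);m=(rc+sc)/2;print(m)
poly([[rc[0]+35*np.cos(a),rc[1]+35*np.sin(a),42] for a in t],(0,0,255))
poly([[rc[0]+42*np.cos(a),rc[1]+42*np.sin(a),12] for a in t],(255,0,255))
u=np.array([np.cos(np.radians(72.9)),np.sin(np.radians(72.9))]);v=np.array([u[1],-u[0]])
def rct(c,a,b,z): return [np.r_[c+i*a*u+j*b*v,z] for i,j in((1,1),(1,-1),(-1,-1),(-1,1))]
poly(rct(sc,35,35,42),(0,0,255));poly(rct(sc,42,42,12),(255,0,255));poly(rct(m,120,55,12),(0,200,0))
cv2.imwrite('pics/w3o.png',cv2.resize(im[:300,120:440],None,fx=2,fy=2))
```

```text
[571.5  38.2]
```

View pics/w3o.png

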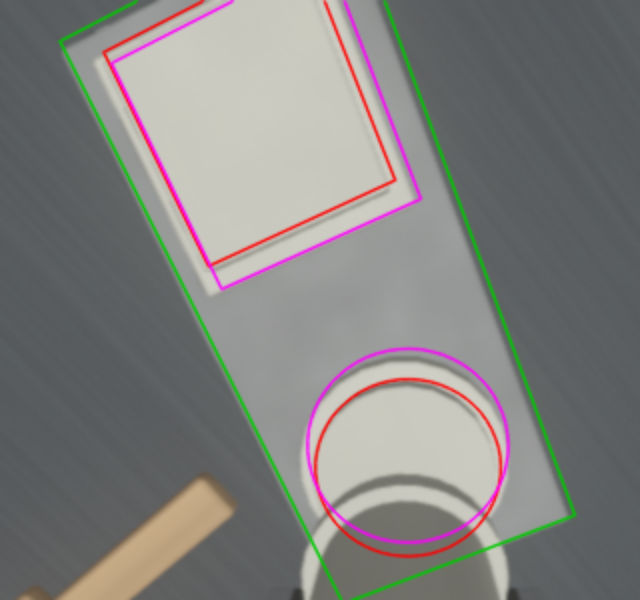

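>>> arm_command([
  {"jaw": 1, "dx": 0.8, "dy": 0.5, "dz": 15, "wx": 0, "wy": 0, "wz": 0},
  {"jaw": 1, "dx": 0.8, "dy": 0.5, "dz": 38, "wx": 0, "wy": 0, "wz": 0},
  {"jaw": 1, "dx": 0.8, "dy": 0.5, "dz": 58, "wx": 0, "wy": 0, "wz": 0},
  {"jaw": 1, "dx": 0.8, "dy": 0.5, "dz": 68, "wx": 0, "wy": 0, "wz": 0},
  {"jaw": 1, "dx": 0.8, "dy": 0.5, "dz": 72, "wx": 0, "wy": 0, "wz": 0},
  {"jaw": 1, "dx": 0.8, "dy": 0.5, "dz": 72, "wx": 0, "wy": 0, "wz": 0},
  {"jaw": 1, "dx": 0.8, "dy": 0.5, "dz": 72, "wx": 0, "wy": 0, "wz": 0},
])

```text
time: 6.25
tool_pos: [553.4, -23.3, 254.0]
tcp_rot: [179.9, -0.0, 50.0]
ft_force: [0.1, 0.5, -3.1]
finger_gap: 45.7
```

```bash
python3 - <<'E'
from h import *
s=save('scene','s3.png'); cv2.imwrite('pics/s3c.png',cv2.resize(s['pixels'][180:330,220:420,::-1],None,fx=4,fy=4,interpolation=2)[:600,:800])
E
python3 go.py 552.2 -23.9 92.9 50
```

```text
t 6.3 cur [553.5 -23.2 254.2] [ 1.799e+02 -1.000e-01  5.000e+01] gap 45.1 F [-0.2 -0.4 -2.5]
d [-1.4 -0.6  6.3] w [ 0.002 -0.001  0.   ] rows 0.12977424380329178 0.013850937722579351
```

View pics/s3c.png

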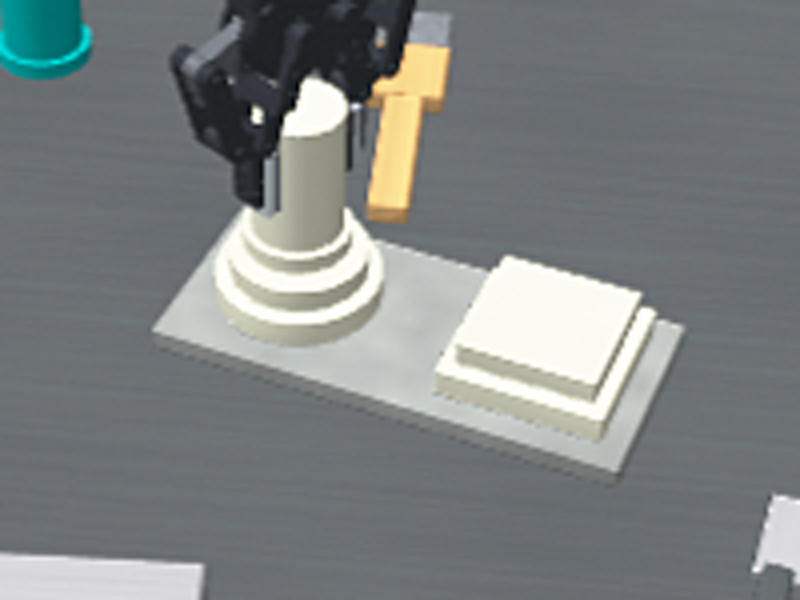

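>>> arm_command([
  {"jaw": 1, "dx": -1.1, "dy": 0, "dz": 3, "wx": 0, "wy": 0, "wz": 0},
  {"jaw": 1, "dx": -1.1, "dy": 0, "dz": 5, "wx": 0, "wy": 0, "wz": 0},
  {"jaw": 1, "dx": -1.1, "dy": 0, "dz": 6, "wx": 0, "wy": 0, "wz": 0},
  {"jaw": 1, "dx": -1.1, "dy": 0, "dz": 6, "wx": 0, "wy": 0, "wz": 0},
  {"jaw": 1, "dx": -1.1, "dy": 0, "dz": 6, "wx": 0, "wy": 0, "wz": 0},
])

```text
time: 6.8
tool_pos: [552.4, -23.9, 247.9]
tcp_rot: [180.0, -0.0, 50.0]
ft_force: [-3.6, -0.7, 5.4]
finger_gap: 44.9
```

>>> arm_command([
  {"jaw": 0.6, "dx": 0, "dy": 0, "dz": 0, "wx": 0, "wy": 0, "wz": 0},
  {"jaw": 0.3, "dx": 0, "dy": 0, "dz": 0, "wx": 0, "wy": 0, "wz": 0},
  {"jaw": 0, "dx": 0, "dy": 0, "dz": 0, "wx": 0, "wy": 0, "wz": 0},
  {"jaw": 0, "dx": 0, "dy": 0, "dz": 0, "wx": 0, "wy": 0, "wz": 0},
  {"jaw": 0, "dx": 0, "dy": 0, "dz": -15, "wx": 0, "wy": 0, "wz": 0},
  {"jaw": 0, "dx": 0, "dy": 0, "dz": -50, "wx": 0, "wy": 0, "wz": 0},
  {"jaw": 0, "dx": 0, "dy": 0, "dz": -90, "wx": 0, "wy": 0, "wz": 0},
  {"jaw": 0, "dx": 0, "dy": 0, "dz": -100, "wx": 0, "wy": 0, "wz": 0},
])

```text
time: 7.6
tool_pos: [553.7, -24.1, 353.8]
tcp_rot: [179.6, -0.3, 50.0]
ft_force: [1.0, 0.3, 0.4]
finger_gap: 85.8
```

```bash
python3 - <<'E'
from h import *
s=save('wrist','w4.png'); s=save('scene','s4.png')
E
python3 go.py 600.9 -291.1 180 37.9
```

```text
t 7.7 cur [553.2 -24.  350.8] [179.7  -0.2  50. ] gap 85.5 F [-0.1 -0.9 -0.4]
d [-174.   208.1   16.3] w [ 0.005 -0.004  0.211] rows 5.43523299660256 1.4104622117215202
```

View pics/w4.png

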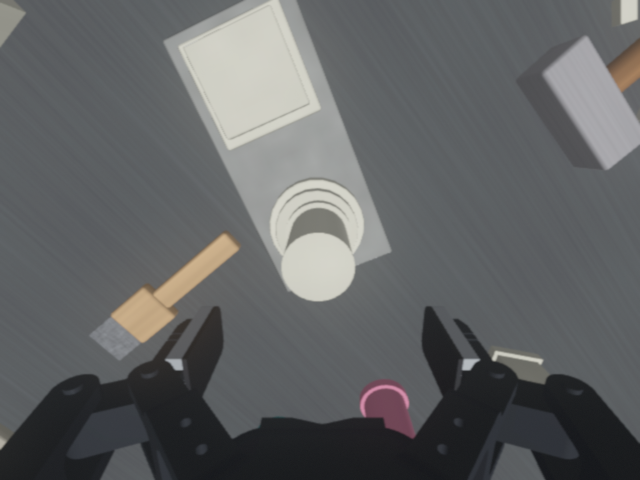

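The column stands centred on the round footing, its top at (318,266). Next is the pier.

>>> arm_command([
  {"jaw": 0, "dx": -173.4, "dy": 209.1, "dz": 0, "wx": 0, "wy": 0, "wz": 0.211},
  {"jaw": 0, "dx": -173.4, "dy": 209.1, "dz": 0, "wx": 0, "wy": 0, "wz": 0.211},
  {"jaw": 0, "dx": -173.4, "dy": 209.1, "dz": 22, "wx": 0, "wy": 0, "wz": 0.211},
  {"jaw": 0, "dx": -173.4, "dy": 209.1, "dz": 22, "wx": 0, "wy": 0, "wz": 0.211},
  {"jaw": 0, "dx": -173.4, "dy": 209.1, "dz": 22, "wx": 0, "wy": 0, "wz": 0.211},
  {"jaw": 0, "dx": -173.4, "dy": 209.1, "dz": 22, "wx": 0, "wy": 0, "wz": 0.211},
  {"jaw": 0, "dx": -173.4, "dy": 209.1, "dz": 22, "wx": 0, "wy": 0, "wz": 0.211},
  {"jaw": 0, "dx": -173.4, "dy": 209.1, "dz": 22, "wx": 0, "wy": 0, "wz": 0.211},
  {"jaw": 0, "dx": -173.4, "dy": 209.1, "dz": 22, "wx": 0, "wy": 0, "wz": 0.211},
])

```text
time: 8.6
tool_pos: [600.9, -289.9, 324.2]
tcp_rot: [-179.9, 0.0, 38.0]
ft_force: [-0.2, -0.1, 0.1]
finger_gap: 85.4
```

```bash
python3 - <<'E'
from meas import *
s=save('wrist','w5.png'); im=s['pixels']; g=im.min(2)
x,y=map(int,w2p(s,[601,-291,80]));print(x,y,g[y,x])
m=cv2.erode((g>180).astype(np.uint8),np.ones((5,5)))
print(rect(s,big(m,x-70,y-70,140,140),80))
E
python3 go.py 600.9 -291.1 50 38
```

```text
324 254 214
((598.476806640625, -292.36724853515625), (42.220428466796875, 43.30158996582031), 37.998966217041016)
t 8.65 cur [ 601.  -289.7  324.7] [-180.    0.   38.] gap 85.5 F [ 0.1 -0.1  0.3]
d [ -1.    1.1 119.7] w [-0.001  0.    -0.   ] rows 2.393883175324442 0.00582325215007201
```

View pics/w5.png

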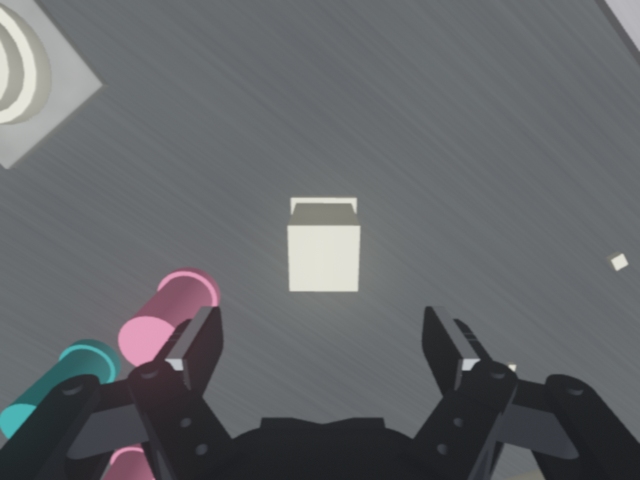

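The pier lies square in the wrist view with its top at (324,258), yaw 38.0° confirmed.

>>> arm_command([
  {"jaw": 0, "dx": -0.6, "dy": 0, "dz": 35, "wx": 0, "wy": 0, "wz": 0},
  {"jaw": 0, "dx": -0.6, "dy": 0, "dz": 75, "wx": 0, "wy": 0, "wz": 0},
  {"jaw": 0, "dx": -0.6, "dy": 0, "dz": 105, "wx": 0, "wy": 0, "wz": 0},
  {"jaw": 0, "dx": -0.6, "dy": 0, "dz": 120, "wx": 0, "wy": 0, "wz": 0},
  {"jaw": 0, "dx": -0.6, "dy": 0, "dz": 120, "wx": 0, "wy": 0, "wz": 0},
  {"jaw": 0, "dx": -0.6, "dy": 0, "dz": 120, "wx": 0, "wy": 0, "wz": 0},
  {"jaw": 1, "dx": -0.6, "dy": 0, "dz": 120, "wx": 0, "wy": 0, "wz": 0},
  {"jaw": 1, "dx": -0.6, "dy": 0, "dz": 120, "wx": 0, "wy": 0, "wz": 0},
  {"jaw": 1, "dx": -0.6, "dy": 0, "dz": 120, "wx": 0, "wy": 0, "wz": 0},
  {"jaw": 1, "dx": -0.6, "dy": 0, "dz": 120, "wx": 0, "wy": 0, "wz": 0},
  {"jaw": 1, "dx": -0.6, "dy": 0, "dz": 120, "wx": 0, "wy": 0, "wz": 0},
  {"jaw": 1, "dx": -0.6, "dy": 0, "dz": 120, "wx": 0, "wy": 0, "wz": 0},
], squeeze=45)

```text
time: 9.85
tool_pos: [601.1, -291.8, 206.8]
tcp_rot: [179.9, -0.1, 37.9]
ft_force: [-0.2, 1.1, 4.8]
finger_gap: 45.7
```

>>> arm_command([
  {"jaw": 1, "dx": 0, "dy": 0, "dz": -10, "wx": 0, "wy": 0, "wz": 0},
  {"jaw": 1, "dx": 0, "dy": 0, "dz": -40, "wx": 0, "wy": 0, "wz": 0},
  {"jaw": 1, "dx": 0, "dy": 0, "dz": -85, "wx": 0, "wy": 0, "wz": 0},
  {"jaw": 1, "dx": 0, "dy": 0, "dz": -130, "wx": 0, "wy": 0, "wz": 0},
  {"jaw": 1, "dx": 0, "dy": 0, "dz": -155, "wx": 0, "wy": 0, "wz": 0},
  {"jaw": 1, "dx": 0, "dy": 0, "dz": -160, "wx": 0, "wy": 0, "wz": 0},
  {"jaw": 1, "dx": 0, "dy": 0, "dz": -160, "wx": 0, "wy": 0, "wz": 0},
])

```text
time: 10.55
tool_pos: [600.5, -291.6, 365.5]
tcp_rot: [179.9, -0.0, 37.9]
ft_force: [0.3, -0.6, -5.1]
finger_gap: 45.6
```

>>> arm_command([
  {"jaw": 1, "dx": 15, "dy": -20, "dz": 0, "wx": 0, "wy": 0, "wz": -0.05},
  {"jaw": 1, "dx": 39, "dy": -53, "dz": 0, "wx": 0, "wy": 0, "wz": -0.15},
  {"jaw": 1, "dx": 67, "dy": -91, "dz": 0, "wx": 0, "wy": 0, "wz": -0.25},
  {"jaw": 1, "dx": 96, "dy": -130, "dz": 0, "wx": 0, "wy": 0, "wz": -0.35},
  {"jaw": 1, "dx": 125, "dy": -169, "dz": 0, "wx": 0, "wy": 0, "wz": -0.45},
  {"jaw": 1, "dx": 154, "dy": -208, "dz": 0, "wx": 0, "wy": 0, "wz": -0.53},
  {"jaw": 1, "dx": 182, "dy": -246, "dz": 0, "wx": 0, "wy": 0, "wz": -0.59},
  {"jaw": 1, "dx": 207, "dy": -280, "dz": 0, "wx": 0, "wy": 0, "wz": -0.611},
  {"jaw": 1, "dx": 226, "dy": -306, "dz": 0, "wx": 0, "wy": 0, "wz": -0.611},
  {"jaw": 1, "dx": 232.8, "dy": -315.2, "dz": 0, "wx": 0, "wy": 0, "wz": -0.611},
  {"jaw": 1, "dx": 232.8, "dy": -315.2, "dz": 0, "wx": 0, "wy": 0, "wz": -0.611},
  {"jaw": 1, "dx": 232.8, "dy": -315.2, "dz": 0, "wx": 0, "wy": 0, "wz": -0.611},
])

```text
time: 11.75
tool_pos: [590.1, 99.5, 363.0]
tcp_rot: [-179.8, 0.1, 72.9]
ft_force: [-0.4, -0.5, -3.8]
finger_gap: 45.5
```

```bash
cat > ov.py <<'E'
from h import *
t=np.linspace(0,2*np.pi,60)
def ov(s,f,mid=(571.4,38.3),ang=72.9,extra=None):
    im=s['pixels'][:,:,::-1].copy(); m=np.array(mid)
    def poly(pts,c): cv2.polylines(im,[np.round(np.array([w2p(s,p) for p in pts])*8).astype(int)],True,c,1,cv2.LINE_AA,3)
    u=np.array([np.cos(np.radians(ang)),np.sin(np.radians(ang))]);v=np.array([u[1],-u[0]])
    rc=m-65*u; sc=m+65*u
    def rct(c,a,b,z): return [np.r_[c+i*a*u+j*b*v,z] for i,j in((1,1),(1,-1),(-1,-1),(-1,1))]
    poly([[rc[0]+35*np.cos(a),rc[1]+35*np.sin(a),42] for a in t],(0,0,255))
    poly(rct(sc,35,35,42),(0,0,255));poly(rct(m,120,55,12),(0,200,0))
    for k in extra or []: poly(rct(np.array(k[0]) if k[0] is not None else m,*k[1:]),(255,0,255))
    cv2.imwrite('pics/'+f,im); return im
E
python3 - <<'E'
from ov import *
s=snapshot('wrist'); ov(s,'w6.png')
E
python3 go.py 590.5 100.4 92 72.9
```

```text
t 11.8 cur [590.3  99.  363.5] [-1.799e+02  1.000e-01  7.290e+01] gap 45.4 F [ 0.5 -0.5 -4.4]
d [  1.6   0.  116.5] w [-0.002  0.001 -0.001] rows 2.330234369797624 0.016402947292646772
```

View pics/w6.png

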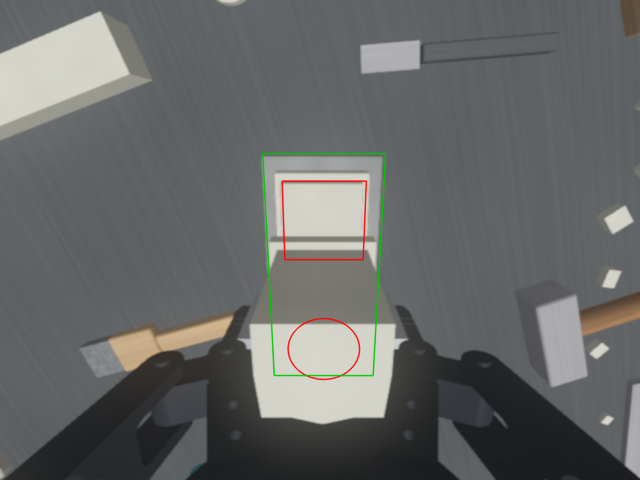

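>>> arm_command([
  {"jaw": 1, "dx": 0, "dy": 0, "dz": 25, "wx": 0, "wy": 0, "wz": 0},
  {"jaw": 1, "dx": 0, "dy": 0, "dz": 60, "wx": 0, "wy": 0, "wz": 0},
  {"jaw": 1, "dx": 0, "dy": 0, "dz": 90, "wx": 0, "wy": 0, "wz": 0},
  {"jaw": 1, "dx": 0, "dy": 0, "dz": 106, "wx": 0, "wy": 0, "wz": 0},
  {"jaw": 1, "dx": 0, "dy": 0, "dz": 111, "wx": 0, "wy": 0, "wz": 0},
  {"jaw": 1, "dx": 0, "dy": 0, "dz": 111, "wx": 0, "wy": 0, "wz": 0},
  {"jaw": 1, "dx": 0, "dy": 0, "dz": 111, "wx": 0, "wy": 0, "wz": 0},
])

```text
time: 12.5
tool_pos: [591.4, 100.0, 255.9]
tcp_rot: [179.8, -0.1, 72.9]
ft_force: [-0.1, -0.3, -4.1]
finger_gap: 45.5
```

```bash
python3 - <<'E'
from h import *
s=save('scene','s6.png'); cv2.imwrite('pics/s6c.png',cv2.resize(s['pixels'][180:330,220:420,::-1],None,fx=4,fy=4,interpolation=2)[:600,:800])
E
python3 go.py 590.5 100.4 92 72.9
```

```text
t 12.55 cur [591.5 100.1 256.2] [ 1.798e+02 -1.000e-01  7.290e+01] gap 45.9 F [ 0.6  0.3 -4.4]
d [-0.  -1.   9.2] w [ 0.003 -0.001  0.   ] rows 0.18505851733189205 0.022956123328095487
```

View pics/s6c.png

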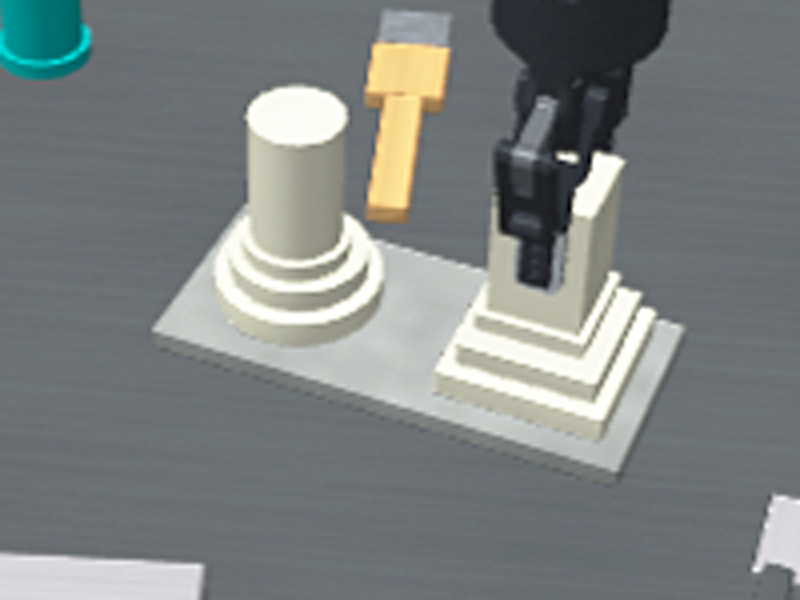

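The pier is centred over its footing and square to it, so I'll set it down.

>>> arm_command([
  {"jaw": 1, "dx": 0, "dy": 0, "dz": 3, "wx": 0, "wy": 0, "wz": 0},
  {"jaw": 1, "dx": 0, "dy": 0, "dz": 5, "wx": 0, "wy": 0, "wz": 0},
  {"jaw": 1, "dx": 0, "dy": 0, "dz": 6.5, "wx": 0, "wy": 0, "wz": 0},
  {"jaw": 1, "dx": 0, "dy": 0, "dz": 7, "wx": 0, "wy": 0, "wz": 0},
  {"jaw": 1, "dx": 0, "dy": 0, "dz": 7, "wx": 0, "wy": 0, "wz": 0},
  {"jaw": 1, "dx": 0, "dy": 0, "dz": 7, "wx": 0, "wy": 0, "wz": 0},
])

```text
time: 13.15
tool_pos: [590.8, 100.3, 248.8]
tcp_rot: [179.9, -0.0, 72.9]
ft_force: [-5.8, -2.0, 7.5]
finger_gap: 45.3
```

>>> arm_command([
  {"jaw": 0.6, "dx": 0, "dy": 0, "dz": 0, "wx": 0, "wy": 0, "wz": 0},
  {"jaw": 0.3, "dx": 0, "dy": 0, "dz": 0, "wx": 0, "wy": 0, "wz": 0},
  {"jaw": 0, "dx": 0, "dy": 0, "dz": 0, "wx": 0, "wy": 0, "wz": 0},
  {"jaw": 0, "dx": 0, "dy": 0, "dz": 0, "wx": 0, "wy": 0, "wz": 0},
  {"jaw": 0, "dx": 0, "dy": 0, "dz": -15, "wx": 0, "wy": 0, "wz": 0},
  {"jaw": 0, "dx": 0, "dy": 0, "dz": -50, "wx": 0, "wy": 0, "wz": 0},
  {"jaw": 0, "dx": 0, "dy": 0, "dz": -95, "wx": 0, "wy": 0, "wz": 0},
  {"jaw": 0, "dx": 0, "dy": 0, "dz": -120, "wx": 0, "wy": 0, "wz": 0},
])

```text
time: 13.95
tool_pos: [591.1, 100.3, 372.4]
tcp_rot: [179.7, -0.1, 72.9]
ft_force: [1.0, 0.1, 0.9]
finger_gap: 85.4
```

```bash
python3 - <<'E'
from meas import *
s=save('wrist','w7.png')
E
python3 go.py 388.7 276.2 140 1.9
```

```text
t 14.0 cur [592.  100.4 376.7] [179.4  -0.2  72.9] gap 85.2 F [ 1.3 -0.   3.2]
d [ 108.1 -246.8   79.6] w [ 0.006 -0.01   1.24 ] rows 5.618732927251526 8.269094752155178
```

View pics/w7.png

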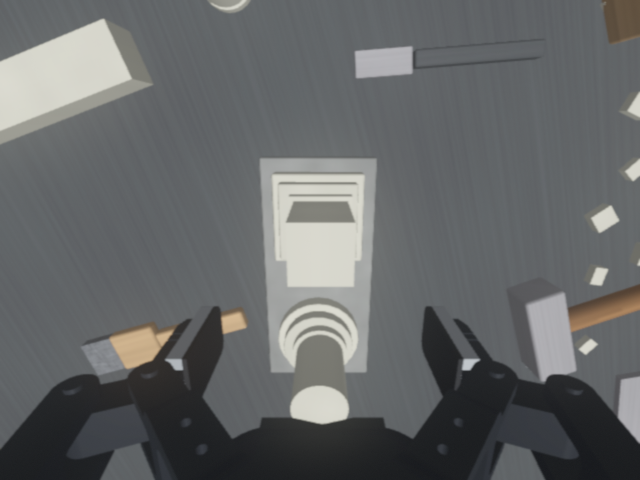

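Both uprights stand well, the pier top at (320,250) and the column top at (320,405), both centred on their footings. Next is the lintel.

>>> arm_command([
  {"jaw": 0, "dx": 108.7, "dy": -244.6, "dz": 0, "wx": 0, "wy": 0, "wz": 1.239},
  {"jaw": 0, "dx": 108.7, "dy": -244.6, "dz": 0, "wx": 0, "wy": 0, "wz": 1.239},
  {"jaw": 0, "dx": 108.7, "dy": -244.6, "dz": 0, "wx": 0, "wy": 0, "wz": 1.239},
  {"jaw": 0, "dx": 108.7, "dy": -244.6, "dz": 62, "wx": 0, "wy": 0, "wz": 1.239},
  {"jaw": 0, "dx": 108.7, "dy": -244.6, "dz": 62, "wx": 0, "wy": 0, "wz": 1.239},
  {"jaw": 0, "dx": 108.7, "dy": -244.6, "dz": 62, "wx": 0, "wy": 0, "wz": 1.239},
  {"jaw": 0, "dx": 108.7, "dy": -244.6, "dz": 62, "wx": 0, "wy": 0, "wz": 1.239},
  {"jaw": 0, "dx": 108.7, "dy": -244.6, "dz": 62, "wx": 0, "wy": 0, "wz": 1.239},
  {"jaw": 0, "dx": 108.7, "dy": -244.6, "dz": 62, "wx": 0, "wy": 0, "wz": 1.239},
  {"jaw": 0, "dx": 108.7, "dy": -244.6, "dz": 62, "wx": 0, "wy": 0, "wz": 1.239},
  {"jaw": 0, "dx": 108.7, "dy": -244.6, "dz": 62, "wx": 0, "wy": 0, "wz": 1.239},
  {"jaw": 0, "dx": 108.7, "dy": -244.6, "dz": 62, "wx": 0, "wy": 0, "wz": 1.239},
])

```text
time: 15.2
tool_pos: [388.7, 275.9, 305.4]
tcp_rot: [-180.0, -0.0, 2.0]
ft_force: [-0.9, -0.1, -0.0]
finger_gap: 85.4
```

```bash
python3 - <<'E'
from ov import *
from meas import *
s=snapshot('wrist'); ov(s,'w8.png',extra=[]); g=s['pixels'].min(2)
print(w2p(s,[388.7,276.2,38]))
m=(g>180).astype(np.uint8)
print(rect(s,big(m,200,50,240,380),38))
E
python3 go.py 388.7 276.2 24 1.9
```

```text
[321.08918227 243.14139632]
((385.9054260253906, 274.7794189453125), (189.54335021972656, 43.716224670410156), 1.7691107988357544)
t 15.25 cur [388.7 275.9 305.2] [-180.   -0.    2.] gap 85.5 F [ 0.5 -0.9  0.1]
d [  0.   -0.3 126.2] w [-0.    -0.     0.002] rows 2.5246507335302577 0.011247296327166582
```

View pics/w8.png

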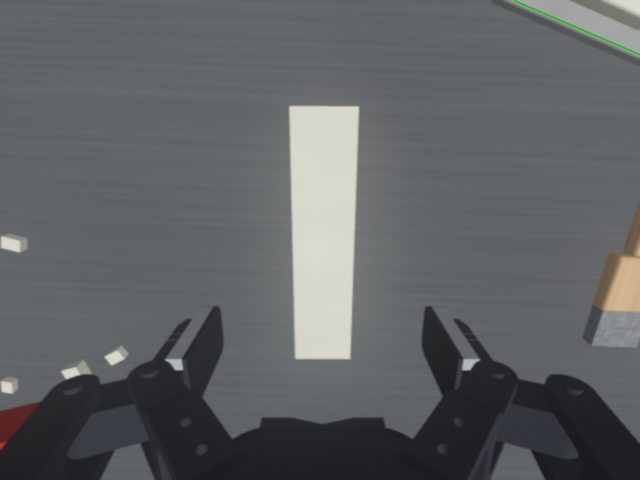

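>>> arm_command([
  {"jaw": 0, "dx": -0.7, "dy": 0.7, "dz": 35, "wx": 0, "wy": 0, "wz": 0},
  {"jaw": 0, "dx": -0.7, "dy": 0.7, "dz": 75, "wx": 0, "wy": 0, "wz": 0},
  {"jaw": 0, "dx": -0.7, "dy": 0.7, "dz": 108, "wx": 0, "wy": 0, "wz": 0},
  {"jaw": 0, "dx": -0.7, "dy": 0.7, "dz": 122, "wx": 0, "wy": 0, "wz": 0},
  {"jaw": 0, "dx": -0.7, "dy": 0.7, "dz": 126, "wx": 0, "wy": 0, "wz": 0},
  {"jaw": 0, "dx": -0.7, "dy": 0.7, "dz": 126, "wx": 0, "wy": 0, "wz": 0},
  {"jaw": 1, "dx": -0.7, "dy": 0.7, "dz": 126, "wx": 0, "wy": 0, "wz": 0},
  {"jaw": 1, "dx": -0.7, "dy": 0.7, "dz": 126, "wx": 0, "wy": 0, "wz": 0},
  {"jaw": 1, "dx": -0.7, "dy": 0.7, "dz": 126, "wx": 0, "wy": 0, "wz": 0},
  {"jaw": 1, "dx": -0.7, "dy": 0.7, "dz": 126, "wx": 0, "wy": 0, "wz": 0},
  {"jaw": 1, "dx": -0.7, "dy": 0.7, "dz": 126, "wx": 0, "wy": 0, "wz": 0},
  {"jaw": 1, "dx": -0.7, "dy": 0.7, "dz": 126, "wx": 0, "wy": 0, "wz": 0},
], squeeze=75)

```text
time: 16.45
tool_pos: [388.6, 275.6, 180.6]
tcp_rot: [-179.9, -0.1, 1.9]
ft_force: [-1.2, -1.1, 7.2]
finger_gap: 42.9
```

>>> arm_command([
  {"jaw": 1, "dx": 0, "dy": 0, "dz": -10, "wx": 0, "wy": 0, "wz": 0},
  {"jaw": 1, "dx": 0, "dy": 0, "dz": -35, "wx": 0, "wy": 0, "wz": 0},
  {"jaw": 1, "dx": 0, "dy": 0, "dz": -75, "wx": 0, "wy": 0, "wz": 0},
  {"jaw": 1, "dx": 0, "dy": 0, "dz": -115, "wx": 0, "wy": 0, "wz": 0},
  {"jaw": 1, "dx": 0, "dy": 0, "dz": -150, "wx": 0, "wy": 0, "wz": 0},
  {"jaw": 1, "dx": 0, "dy": 0, "dz": -175, "wx": 0, "wy": 0, "wz": 0},
  {"jaw": 1, "dx": 0, "dy": 0, "dz": -185, "wx": 0, "wy": 0, "wz": 0},
  {"jaw": 1, "dx": 0, "dy": 0, "dz": -185, "wx": 0, "wy": 0, "wz": 0},
])

```text
time: 17.25
tool_pos: [388.0, 275.3, 365.1]
tcp_rot: [-179.9, -0.1, 1.9]
ft_force: [0.2, 0.4, -7.7]
finger_gap: 43.3
```

```bash
python3 go.py 571.4 38.3 209 72.9
python3 - <<'E'
from h import *
save('wrist','w9.png')
E
```

```text
t 17.25 cur [388.  275.3 365.1] [-1.799e+02 -1.000e-01  1.900e+00] gap 43.3 F [ 0.2  0.4 -7.7]
d [175.3 243.    1.1] w [ 0.    -0.002 -1.238] rows 5.993370071918199 8.260744363156611
```

View pics/w9.png

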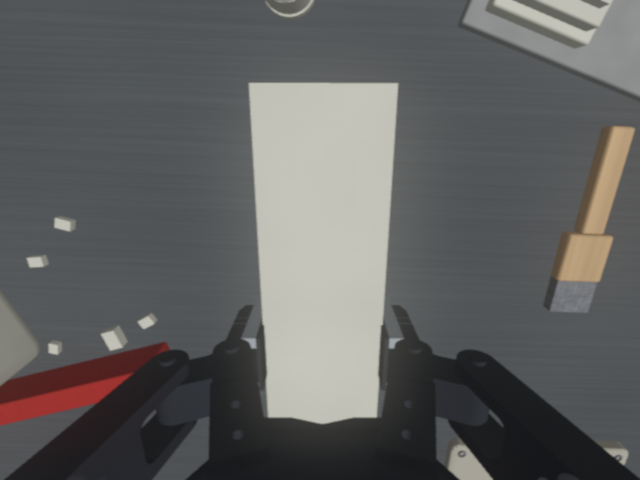

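The lintel is gripped level and straight, its far edge at row 84 and spanning columns 249 to 398. Next I'll carry it over the slab.

>>> arm_command([
  {"jaw": 1, "dx": 8, "dy": 11, "dz": 0, "wx": 0, "wy": 0, "wz": -0.06},
  {"jaw": 1, "dx": 24, "dy": 33, "dz": 0, "wx": 0, "wy": 0, "wz": -0.17},
  {"jaw": 1, "dx": 43, "dy": 60, "dz": 0, "wx": 0, "wy": 0, "wz": -0.3},
  {"jaw": 1, "dx": 63, "dy": 88, "dz": 0, "wx": 0, "wy": 0, "wz": -0.44},
  {"jaw": 1, "dx": 84, "dy": 117, "dz": 0, "wx": 0, "wy": 0, "wz": -0.58},
  {"jaw": 1, "dx": 105, "dy": 146, "dz": 0, "wx": 0, "wy": 0, "wz": -0.72},
  {"jaw": 1, "dx": 125, "dy": 174, "dz": 0, "wx": 0, "wy": 0, "wz": -0.86},
  {"jaw": 1, "dx": 145, "dy": 201, "dz": 0, "wx": 0, "wy": 0, "wz": -1.0},
  {"jaw": 1, "dx": 161, "dy": 223, "dz": 0, "wx": 0, "wy": 0, "wz": -1.12},
  {"jaw": 1, "dx": 171, "dy": 237, "dz": 0, "wx": 0, "wy": 0, "wz": -1.2},
  {"jaw": 1, "dx": 175.4, "dy": 243.1, "dz": 0, "wx": 0, "wy": 0, "wz": -1.239},
  {"jaw": 1, "dx": 175.4, "dy": 243.1, "dz": 0, "wx": 0, "wy": 0, "wz": -1.239},
])

```text
time: 18.5
tool_pos: [571.1, 37.1, 360.6]
tcp_rot: [-179.7, 0.1, 72.9]
ft_force: [0.1, -0.1, -8.2]
finger_gap: 42.8
```

>>> arm_command([
  {"jaw": 1, "dx": 0, "dy": 0, "dz": 10, "wx": 0, "wy": 0, "wz": 0},
  {"jaw": 1, "dx": 0, "dy": 0, "dz": 28, "wx": 0, "wy": 0, "wz": 0},
  {"jaw": 1, "dx": 0, "dy": 0, "dz": 42, "wx": 0, "wy": 0, "wz": 0},
  {"jaw": 1, "dx": 0, "dy": 0, "dz": 49, "wx": 0, "wy": 0, "wz": 0},
  {"jaw": 1, "dx": 0, "dy": 0, "dz": 49, "wx": 0, "wy": 0, "wz": 0},
  {"jaw": 1, "dx": 0, "dy": 0, "dz": 49, "wx": 0, "wy": 0, "wz": 0},
])

```text
time: 19.1
tool_pos: [571.4, 38.4, 315.1]
tcp_rot: [180.0, -0.0, 72.9]
ft_force: [0.2, -0.3, -6.7]
finger_gap: 42.9
```

```bash
python3 go.py 571.4 38.3 146 72.9
python3 - <<'E'
from ov import *
s=snapshot('top');ov(s,'t9.png',extra=[(None,95,22,160+14)]); cv2.imwrite('pics/t9c.png',cv2.resize(cv2.imread('pics/t9.png')[140:290,200:400],None,fx=4,fy=4,interpolation=2))
s=snapshot('scene');ov(s,'s9.png',extra=[(None,95,22,160+10),(None,95,22,132)]);cv2.imwrite('pics/s9c.png',cv2.resize(cv2.imread('pics/s9.png')[160:310,220:420],None,fx=4,fy=4,interpolation=2))
E
```

```text
t 19.1 cur [571.4  38.4 315.1] [180.   -0.   72.9] gap 42.9 F [ 0.2 -0.3 -6.7]
d [-0.1  0.  14.1] w [ 0.    -0.     0.001] rows 0.2829395455194373 0.0038071228302092885
```

View pics/t9c.png

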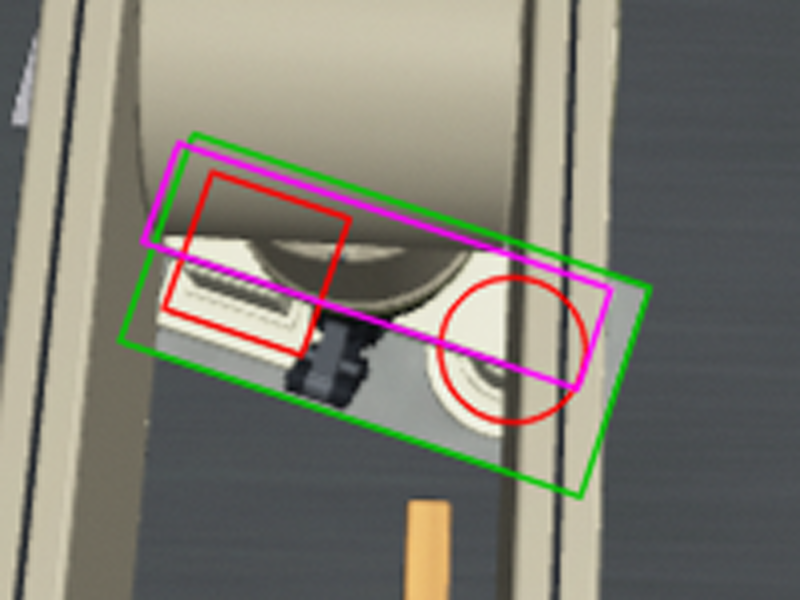

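View pics/s9c.png

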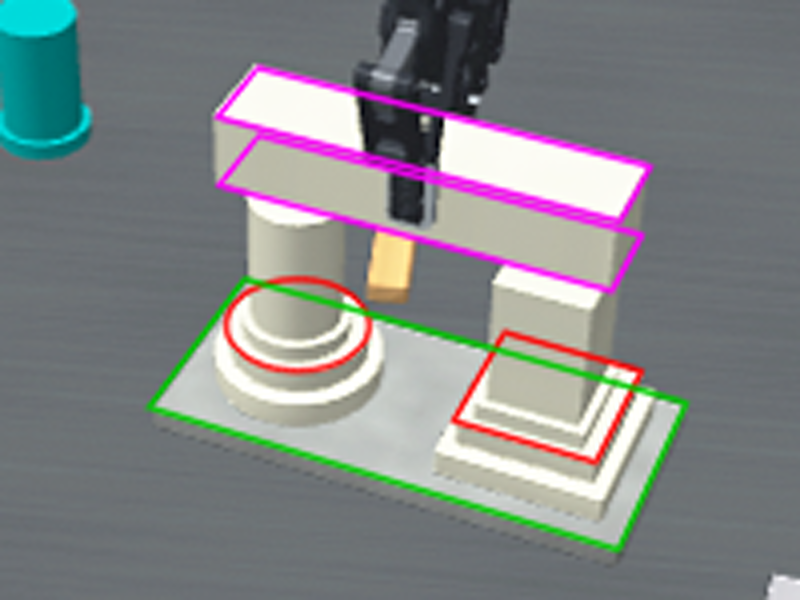

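The overlay fits the slab, the footings and the lintel ends within about 1–2 mm, so I'll lower it.

>>> arm_command([
  {"jaw": 1, "dx": 0, "dy": 0, "dz": 5, "wx": 0, "wy": 0, "wz": 0},
  {"jaw": 1, "dx": 0, "dy": 0, "dz": 9, "wx": 0, "wy": 0, "wz": 0},
  {"jaw": 1, "dx": 0, "dy": 0, "dz": 11, "wx": 0, "wy": 0, "wz": 0},
  {"jaw": 1, "dx": 0, "dy": 0, "dz": 12, "wx": 0, "wy": 0, "wz": 0},
  {"jaw": 1, "dx": 0, "dy": 0, "dz": 13, "wx": 0, "wy": 0, "wz": 0},
  {"jaw": 1, "dx": 0, "dy": 0, "dz": 13.5, "wx": 0, "wy": 0, "wz": 0},
  {"jaw": 1, "dx": 0, "dy": 0, "dz": 13.5, "wx": 0, "wy": 0, "wz": 0},
])

```text
time: 19.9
tool_pos: [571.5, 38.1, 302.6]
tcp_rot: [180.0, -0.0, 72.9]
ft_force: [-5.4, -1.1, 2.2]
finger_gap: 43.2
```

>>> arm_command([
  {"jaw": 0.6, "dx": 0, "dy": 0, "dz": 0, "wx": 0, "wy": 0, "wz": 0},
  {"jaw": 0.3, "dx": 0, "dy": 0, "dz": 0, "wx": 0, "wy": 0, "wz": 0},
  {"jaw": 0, "dx": 0, "dy": 0, "dz": 0, "wx": 0, "wy": 0, "wz": 0},
  {"jaw": 0, "dx": 0, "dy": 0, "dz": 0, "wx": 0, "wy": 0, "wz": 0},
  {"jaw": 0, "dx": 0, "dy": 0, "dz": -10, "wx": 0, "wy": 0, "wz": 0},
  {"jaw": 0, "dx": 0, "dy": 0, "dz": -40, "wx": 0, "wy": 0, "wz": 0},
  {"jaw": 0, "dx": 0, "dy": 0, "dz": -80, "wx": 0, "wy": 0, "wz": 0},
  {"jaw": 0, "dx": 0, "dy": 0, "dz": -100, "wx": 0, "wy": 0, "wz": 0},
  {"jaw": 0, "dx": 0, "dy": 0, "dz": -100, "wx": 0, "wy": 0, "wz": 0},
])

```text
time: 20.8
tool_pos: [572.5, 38.2, 407.3]
tcp_rot: [179.5, -0.1, 72.9]
ft_force: [0.3, 0.1, 0.1]
finger_gap: 85.4
```

Run:
```python
from ov import *
from meas import *
s=snapshot('wrist'); ov(s,'w10.png',extra=[(None,95,22,160)])
s=save('top','t10.png')
for r in pinpoint('top','finial_center'): print(r, p2w(s,r['pixel'],30))
cv2.imwrite('pics/t10c.png',cv2.resize(s['pixels'][180:240,120:200,::-1],None,fx=8,fy=8,interpolation=2))
q=sense();print(q['joint_pos'],q['tool_pos'],q['time'])
```

```text
{'pixel': [155.8, 210.5], 'score': 0.97} [576.24934849 309.74635749  30.        ]
[-1.30649840e+00  3.34218656e+00  9.00435301e+01 -1.61458605e-04
  8.66479293e+01  1.57651406e+01] [571.22108681  38.18513499 400.9973399 ] 20.95
```

View pics/w10.png

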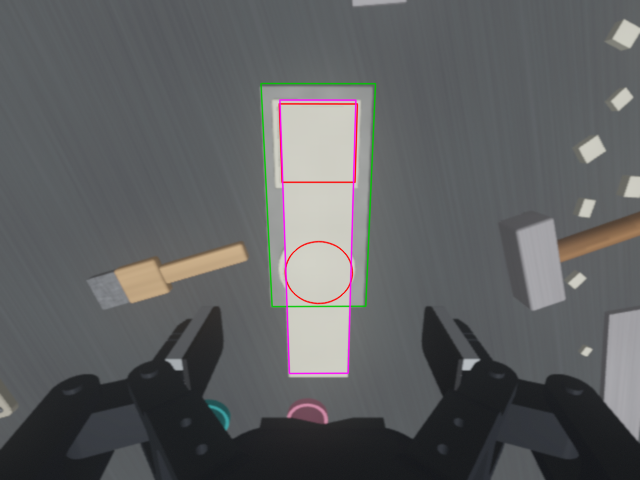

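View pics/t10c.png

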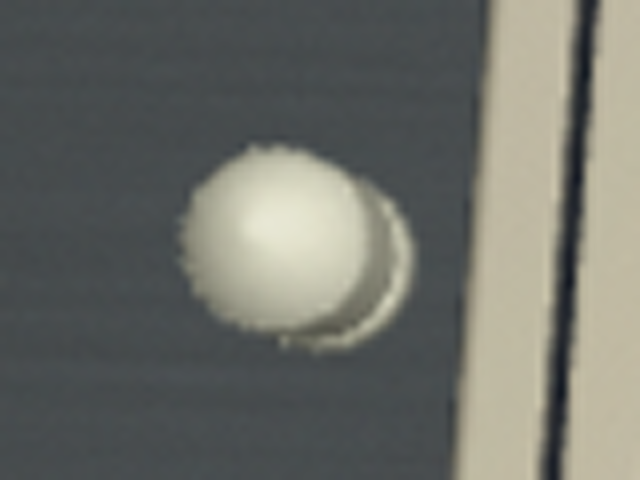

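The lintel lies centred and in line: the magenta outline at columns 279–357 and rows 100–374 matches. Next is the finial.

>>> arm_command([
  {"jaw": 0, "dx": 262.2, "dy": -75.3, "dz": 0, "wx": 0, "wy": 0, "wz": 0},
  {"jaw": 0, "dx": 262.2, "dy": -75.3, "dz": 0, "wx": 0, "wy": 0, "wz": 0},
  {"jaw": 0, "dx": 262.2, "dy": -75.3, "dz": 0, "wx": 0, "wy": 0, "wz": 0},
  {"jaw": 0, "dx": 262.2, "dy": -75.3, "dz": 0, "wx": 0, "wy": 0, "wz": 0},
  {"jaw": 0, "dx": 262.2, "dy": -75.3, "dz": 96, "wx": 0, "wy": 0, "wz": 0},
  {"jaw": 0, "dx": 262.2, "dy": -75.3, "dz": 96, "wx": 0, "wy": 0, "wz": 0},
  {"jaw": 0, "dx": 262.2, "dy": -75.3, "dz": 96, "wx": 0, "wy": 0, "wz": 0},
  {"jaw": 0, "dx": 262.2, "dy": -75.3, "dz": 96, "wx": 0, "wy": 0, "wz": 0},
  {"jaw": 0, "dx": 262.2, "dy": -75.3, "dz": 96, "wx": 0, "wy": 0, "wz": 0},
  {"jaw": 0, "dx": 262.2, "dy": -75.3, "dz": 96, "wx": 0, "wy": 0, "wz": 0},
  {"jaw": 0, "dx": 262.2, "dy": -75.3, "dz": 96, "wx": 0, "wy": 0, "wz": 0},
])

```text
time: 22.05
tool_pos: [577.5, 309.9, 308.2]
tcp_rot: [179.8, -0.1, 72.8]
ft_force: [-0.1, -0.4, -0.7]
finger_gap: 85.7
```

```bash
cat > fin.py <<'E'
from h import *
t=np.linspace(0,2*np.pi,90)
def draw(n,f,c,box,base=0):
    s=snapshot(n); im=s['pixels'][:,:,::-1].copy()
    for z in (0,8,14,42):
        cv2.polylines(im,[np.round(np.array([w2p(s,[c[0]+22*np.cos(a),c[1]+22*np.sin(a),base+z]) for a in t])*8).astype(int)],True,(0,0,255) if z>10 else (255,0,255),1,cv2.LINE_AA,3)
    x,y,w,h=box; cv2.imwrite('pics/'+f,cv2.resize(im[y:y+h,x:x+w],None,fx=4,fy=4,interpolation=2)); return s
E
python3 - <<'E'
from fin import *
s=save('wrist','w11.png')
for r in pinpoint('wrist','finial_center'): print(r, p2w(s,r['pixel'],30))
p=w2p(s,[576.3,310.5,30]); print(p)
draw('wrist','w11c.png',(576.3,310.5),(int(p[0])-80,int(p[1])-60,160,120))
p=w2p(snapshot('top'),[576.3,310.5,30])
draw('top','t11c.png',(576.3,310.5),(int(p[0])-40,int(p[1])-40,80,80))
q=sense();print(q['tool_pos'],q['time'])
E
```

```text
{'pixel': [316.4, 241.2], 'score': 0.83} [573.39838387 309.47196015  30.        ]
[319.6903342  238.86051987]
[576.65198261 310.53751023 306.29850548] 22.3
```

View pics/w11c.png

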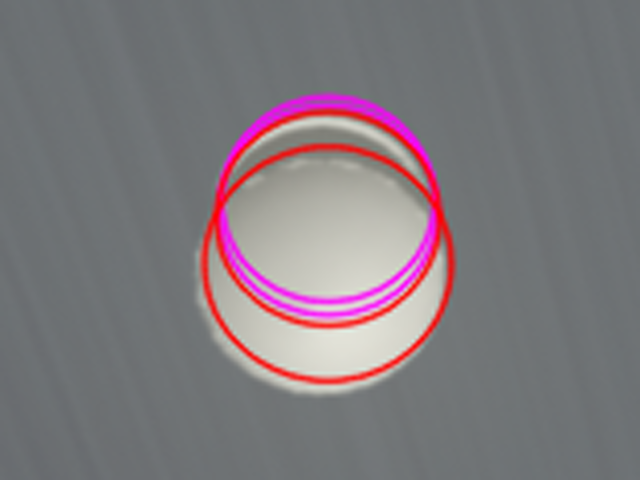

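View pics/t11c.png

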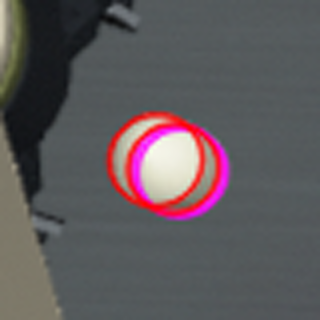

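The finial sits at about (318,241) in the wrist view, and the top-camera fit agrees with it. I'll go down and grip.

>>> arm_command([
  {"jaw": 0, "dx": -1.2, "dy": 0, "dz": 35, "wx": 0, "wy": 0, "wz": 0},
  {"jaw": 0, "dx": -1.2, "dy": 0, "dz": 75, "wx": 0, "wy": 0, "wz": 0},
  {"jaw": 0, "dx": -1.2, "dy": 0, "dz": 105, "wx": 0, "wy": 0, "wz": 0},
  {"jaw": 0, "dx": -1.2, "dy": 0, "dz": 118, "wx": 0, "wy": 0, "wz": 0},
  {"jaw": 0, "dx": -1.2, "dy": 0, "dz": 120, "wx": 0, "wy": 0, "wz": 0},
  {"jaw": 0, "dx": -1.2, "dy": 0, "dz": 120, "wx": 0, "wy": 0, "wz": 0},
  {"jaw": 1, "dx": -1.2, "dy": 0, "dz": 120, "wx": 0, "wy": 0, "wz": 0},
  {"jaw": 1, "dx": -1.2, "dy": 0, "dz": 120, "wx": 0, "wy": 0, "wz": 0},
  {"jaw": 1, "dx": -1.2, "dy": 0, "dz": 120, "wx": 0, "wy": 0, "wz": 0},
  {"jaw": 1, "dx": -1.2, "dy": 0, "dz": 120, "wx": 0, "wy": 0, "wz": 0},
  {"jaw": 1, "dx": -1.2, "dy": 0, "dz": 120, "wx": 0, "wy": 0, "wz": 0},
  {"jaw": 1, "dx": -1.2, "dy": 0, "dz": 120, "wx": 0, "wy": 0, "wz": 0},
], squeeze=35)

```text
time: 23.5
tool_pos: [576.6, 310.1, 187.2]
tcp_rot: [179.9, -0.1, 72.9]
ft_force: [-1.7, -0.3, 6.2]
finger_gap: 43.1
```

>>> arm_command([
  {"jaw": 1, "dx": 0, "dy": 0, "dz": -10, "wx": 0, "wy": 0, "wz": 0},
  {"jaw": 1, "dx": 0, "dy": 0, "dz": -40, "wx": 0, "wy": 0, "wz": 0},
  {"jaw": 1, "dx": 0, "dy": 0, "dz": -80, "wx": 0, "wy": 0, "wz": 0},
  {"jaw": 1, "dx": 0, "dy": 0, "dz": -125, "wx": 0, "wy": 0, "wz": 0},
  {"jaw": 1, "dx": 0, "dy": 0, "dz": -165, "wx": 0, "wy": 0, "wz": 0},
  {"jaw": 1, "dx": 0, "dy": 0, "dz": -190, "wx": 0, "wy": 0, "wz": 0},
  {"jaw": 1, "dx": 0, "dy": 0, "dz": -200, "wx": 0, "wy": 0, "wz": 0},
  {"jaw": 1, "dx": 0, "dy": 0, "dz": -200, "wx": 0, "wy": 0, "wz": 0},
])

```text
time: 24.3
tool_pos: [576.3, 309.9, 387.4]
tcp_rot: [179.9, -0.1, 72.9]
ft_force: [0.6, -0.4, -1.9]
finger_gap: 42.7
```

```bash
python3 go.py 571.4 38.3 230 72.9
python3 - <<'E'
from h import *
save('wrist','w12.png')
E
```

```text
t 24.3 cur [576.3 309.9 387.4] [ 1.799e+02 -1.000e-01  7.290e+01] gap 42.7 F [ 0.6 -0.4 -1.9]
d [-261.1   75.1    2. ] w [ 0.002 -0.002  0.   ] rows 5.432741443609551 0.020576092415503715
```

View pics/w12.png

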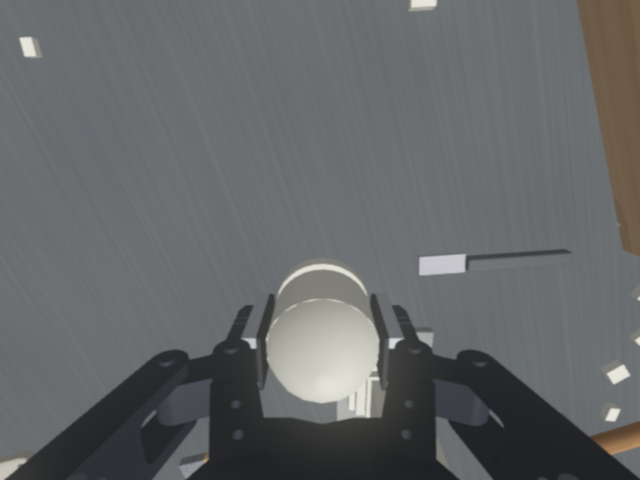

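The finial is held upright, its dome at about (322,350). Next I'll carry it over the lintel.

>>> arm_command([
  {"jaw": 1, "dx": -16, "dy": 4.6, "dz": 0, "wx": 0, "wy": 0, "wz": 0},
  {"jaw": 1, "dx": -48, "dy": 13.9, "dz": 0, "wx": 0, "wy": 0, "wz": 0},
  {"jaw": 1, "dx": -90, "dy": 26, "dz": 0, "wx": 0, "wy": 0, "wz": 0},
  {"jaw": 1, "dx": -132, "dy": 38, "dz": 0, "wx": 0, "wy": 0, "wz": 0},
  {"jaw": 1, "dx": -174, "dy": 50, "dz": 0, "wx": 0, "wy": 0, "wz": 0},
  {"jaw": 1, "dx": -212, "dy": 61, "dz": 0, "wx": 0, "wy": 0, "wz": 0},
  {"jaw": 1, "dx": -242, "dy": 70, "dz": 0, "wx": 0, "wy": 0, "wz": 0},
  {"jaw": 1, "dx": -257, "dy": 74, "dz": 0, "wx": 0, "wy": 0, "wz": 0},
  {"jaw": 1, "dx": -261, "dy": 75.4, "dz": 0, "wx": 0, "wy": 0, "wz": 0},
  {"jaw": 1, "dx": -261, "dy": 75.4, "dz": 0, "wx": 0, "wy": 0, "wz": 0},
  {"jaw": 1, "dx": -261, "dy": 75.4, "dz": 0, "wx": 0, "wy": 0, "wz": 0},
])

```text
time: 25.45
tool_pos: [571.4, 39.2, 384.9]
tcp_rot: [-179.9, -0.0, 73.0]
ft_force: [0.1, 0.0, -2.3]
finger_gap: 43.0
```

>>> arm_command([
  {"jaw": 1, "dx": 0, "dy": 0, "dz": 10, "wx": 0, "wy": 0, "wz": 0},
  {"jaw": 1, "dx": 0, "dy": 0, "dz": 22, "wx": 0, "wy": 0, "wz": 0},
  {"jaw": 1, "dx": 0, "dy": 0, "dz": 30, "wx": 0, "wy": 0, "wz": 0},
  {"jaw": 1, "dx": 0, "dy": 0, "dz": 33, "wx": 0, "wy": 0, "wz": 0},
  {"jaw": 1, "dx": 0, "dy": 0, "dz": 33, "wx": 0, "wy": 0, "wz": 0},
  {"jaw": 1, "dx": 0, "dy": 0, "dz": 33, "wx": 0, "wy": 0, "wz": 0},
])

```text
time: 26.05
tool_pos: [571.6, 38.2, 352.6]
tcp_rot: [180.0, -0.0, 72.9]
ft_force: [-0.7, -0.8, -1.8]
finger_gap: 43.2
```

```bash
python3 go.py 571.4 38.3 190 72.9
python3 - <<'E'
from h import *
s=save('scene','s13.png');cv2.imwrite('pics/s13c.png',cv2.resize(s['pixels'][130:280,220:420,::-1],None,fx=4,fy=4,interpolation=2))
E
```

```text
t 26.05 cur [571.6  38.2 352.6] [180.   -0.   72.9] gap 43.2 F [-0.7 -0.8 -1.8]
d [ 0.  -0.2  7.6] w [ 0.    -0.     0.001] rows 0.15272499120101599 0.0037757798356597956
```

View pics/s13c.png

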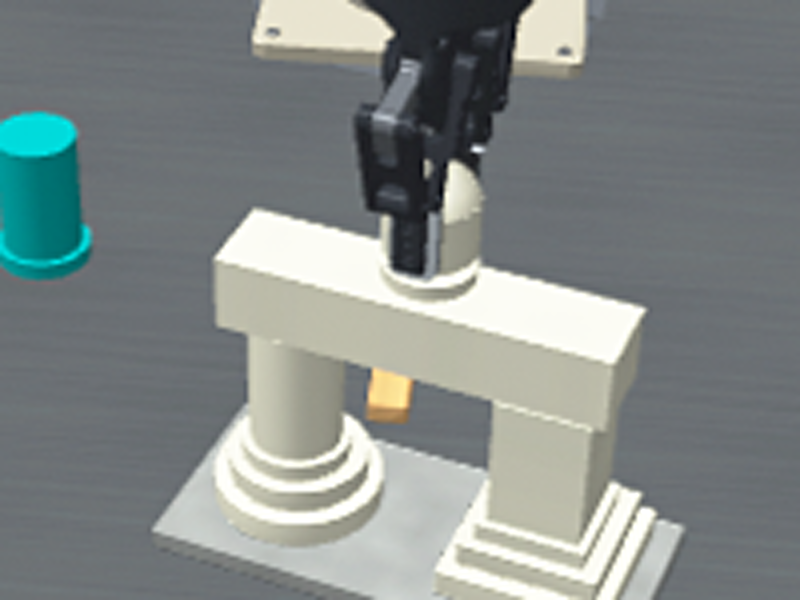

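The finial hangs just above the middle of the lintel.

>>> arm_command([
  {"jaw": 1, "dx": 0, "dy": 0, "dz": 3, "wx": 0, "wy": 0, "wz": 0},
  {"jaw": 1, "dx": 0, "dy": 0, "dz": 5, "wx": 0, "wy": 0, "wz": 0},
  {"jaw": 1, "dx": 0, "dy": 0, "dz": 6, "wx": 0, "wy": 0, "wz": 0},
  {"jaw": 1, "dx": 0, "dy": 0, "dz": 6.5, "wx": 0, "wy": 0, "wz": 0},
  {"jaw": 1, "dx": 0, "dy": 0, "dz": 6.5, "wx": 0, "wy": 0, "wz": 0},
  {"jaw": 1, "dx": 0, "dy": 0, "dz": 6.5, "wx": 0, "wy": 0, "wz": 0},
])

```text
time: 26.7
tool_pos: [571.6, 38.1, 347.2]
tcp_rot: [179.9, -0.0, 72.9]
ft_force: [-3.6, -1.5, 5.5]
finger_gap: 42.9
```

Contact confirmed: the vertical force went from −1.8 to +5.5 N. I'll release and rise.

>>> arm_command([
  {"jaw": 0.6, "dx": 0, "dy": 0, "dz": 0, "wx": 0, "wy": 0, "wz": 0},
  {"jaw": 0.3, "dx": 0, "dy": 0, "dz": 0, "wx": 0, "wy": 0, "wz": 0},
  {"jaw": 0, "dx": 0, "dy": 0, "dz": 0, "wx": 0, "wy": 0, "wz": 0},
  {"jaw": 0, "dx": 0, "dy": 0, "dz": 0, "wx": 0, "wy": 0, "wz": 0},
  {"jaw": 0, "dx": 0, "dy": 0, "dz": -10, "wx": 0, "wy": 0, "wz": 0},
  {"jaw": 0, "dx": 0, "dy": 0, "dz": -35, "wx": 0, "wy": 0, "wz": 0},
  {"jaw": 0, "dx": 0, "dy": 0, "dz": -65, "wx": 0, "wy": 0, "wz": 0},
  {"jaw": 0, "dx": 0, "dy": 0, "dz": -90, "wx": 0, "wy": 0, "wz": 0},
  {"jaw": 0, "dx": 0, "dy": 0, "dz": -100, "wx": 0, "wy": 0, "wz": 0},
  {"jaw": 0, "dx": 0, "dy": 0, "dz": -100, "wx": 0, "wy": 0, "wz": 0},
])

```text
time: 27.7
tool_pos: [571.9, 38.1, 448.3]
tcp_rot: [179.8, -0.1, 72.9]
ft_force: [0.0, 0.2, 1.1]
finger_gap: 85.3
```

>>> arm_command([
  {"jaw": 0, "dx": 0, "dy": -200, "dz": 0, "wx": 0, "wy": 0, "wz": 0},
  {"jaw": 0, "dx": 0, "dy": -200, "dz": 0, "wx": 0, "wy": 0, "wz": 0},
  {"jaw": 0, "dx": 150, "dy": -200, "dz": 0, "wx": 0, "wy": 0, "wz": 0},
  {"jaw": 0, "dx": 150, "dy": -200, "dz": 0, "wx": 0, "wy": 0, "wz": 0},
  {"jaw": 0, "dx": 150, "dy": -200, "dz": 0, "wx": 0, "wy": 0, "wz": 0},
  {"jaw": 0, "dx": 150, "dy": -200, "dz": 0, "wx": 0, "wy": 0, "wz": 0},
  {"jaw": 0, "dx": 150, "dy": -200, "dz": 0, "wx": 0, "wy": 0, "wz": 0},
  {"jaw": 0, "dx": 150, "dy": -200, "dz": 0, "wx": 0, "wy": 0, "wz": 0},
])

```text
time: 28.5
tool_pos: [423.8, 240.7, 444.3]
tcp_rot: [-179.9, 0.1, 73.0]
ft_force: [0.7, 0.5, -0.2]
finger_gap: 85.4
```

Run:
```python
from ov import *
def fin(im,s):
    for z in (160,202): cv2.polylines(im,[np.round(np.array([w2p(s,[571.4+22*np.cos(a),38.3+22*np.sin(a),z]) for a in t])*8).astype(int)],True,(255,100,0),1,cv2.LINE_AA,3)
    return im
s=save('scene','s14.png'); im=fin(ov(s,'x.png',extra=[(None,95,22,160)]),s);cv2.imwrite('pics/s14c.png',cv2.resize(im[150:300,220:420],None,fx=4,fy=4,interpolation=2))
s=save('top','t14.png'); im=fin(ov(s,'x.png',extra=[(None,95,22,160)]),s);cv2.imwrite('pics/t14c.png',cv2.resize(im[140:290,200:400],None,fx=4,fy=4,interpolation=2))
q=sense();print(q['time'],q['tool_pos'])
```

```text
28.6 [424.46690535 239.60319717 444.87720479]
```

View pics/s14c.png

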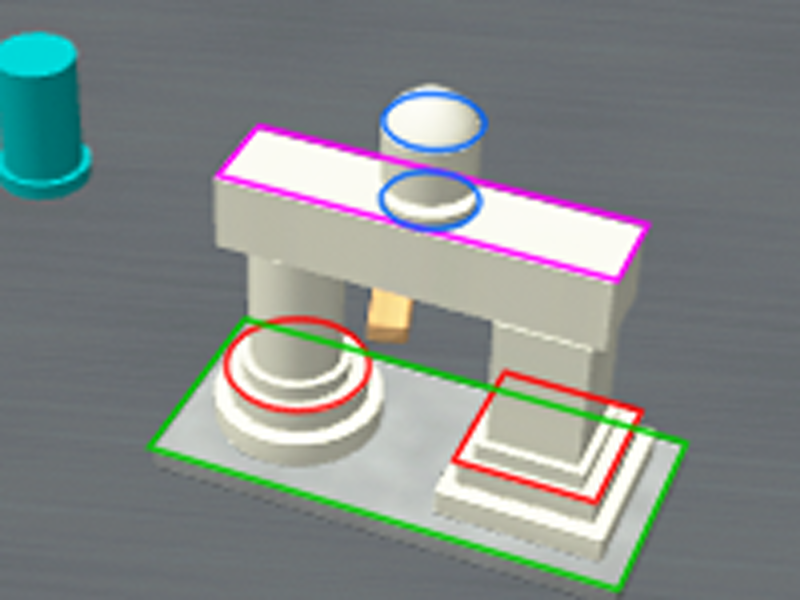

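View pics/t14c.png

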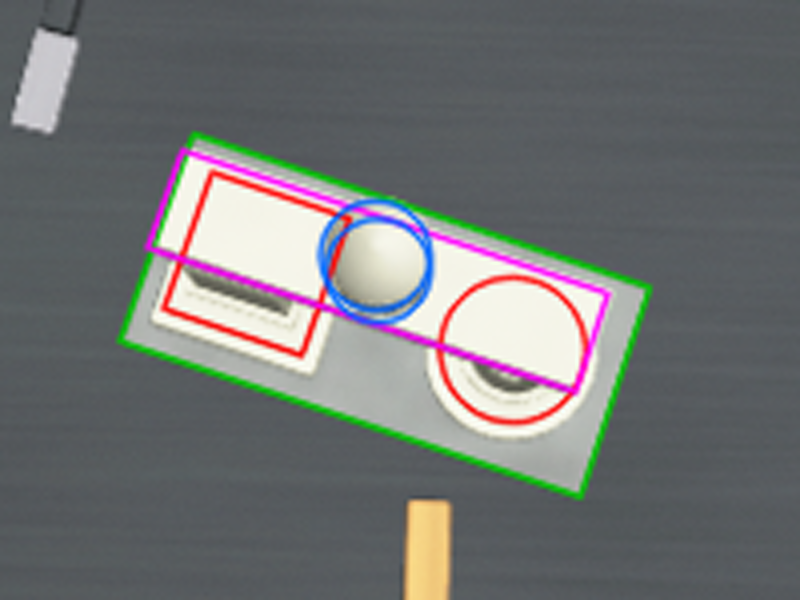

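View pics/t14.png

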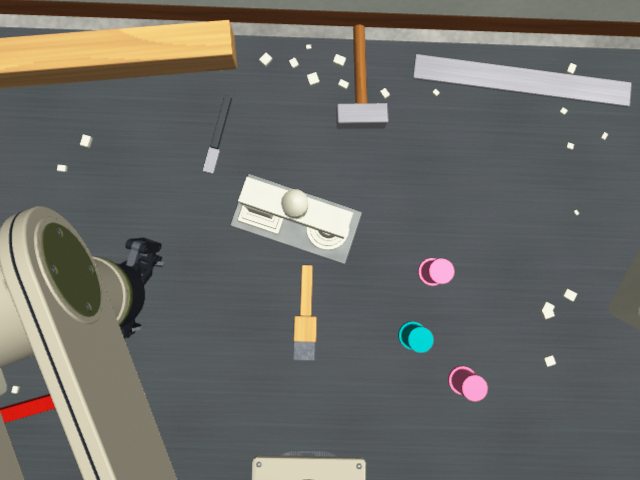

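```bash
python3 -c "
from bench import *
print(hand_in()); print(sense()['time'])"
```

```text
the job is handed in; nothing more can be done
None
the job is handed in; nothing more can be done
```

The gateway is together, and I handed it in after about 29 s on the robot's clock, with the arm clear of everything. In order, I stood the limestone column on the round footing and the pier square on its footing. I then laid the lintel across both, in line with the slab, and stood the finial on its middle.

- **Last pictures:** in both the scene and top views all four parts were upright. The outlines drawn at their intended positions matched them to about 1–2 mm, which is as good as the camera calibration.
- **Bystanders:** the hammer, chisel, brush and the coloured look-alikes were where they began.
- **Contact forces:** every set-down met light contact, up to about 8 N at the wrist.
- **Disagreement:** the wrist camera read about 1.5–2 mm back along its tool x axis compared with the top camera. I allowed for this when gripping each of the parts after the column.
- **Refused call:** the first move call was refused because keys were missing, and nothing moved.

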